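# Build the timber crib pier and lay the track span on it

### The arm

A 7-joint arm with a two-finger parallel gripper is mounted at the origin on the work surface. World frame = base frame: x ahead of the robot, y to its left, z up, the work surface at z = 0. Lengths are in mm, angles in rad, forces in N, time in s.
With the tool pointing down it reaches from about 425 to 925 mm from the base axis. Payload 6.8 kg.
Tool frame: the origin (TCP) lies at the centre of the arm's flange, where the gripper is bolted on; the fingertips stand 182 mm ahead of it and the grasp point (between the pads) lies 163 mm ahead of it; z points along the fingers, y is the line along which they close (so a half turn about z gives the same grasp; the last joint's range is limited). The gripper opens to 88 mm and grips with 3 to 60 N. Pads are 20 mm wide; open, the fingers measure 115 mm over their backs; the gripper's body (75 mm by 178 mm) begins 61 mm behind the grasp point.
Start: joints at [1.111, 0.477, 0.022, 1.555, -0.011, 1.109, -0.083], TCP at [232.603, -633.671, 404.664] pointing down, gripper open.
Joint ranges: [-2.96, 2.96], [-0.34, 2.1], [-1.41, 1.46], [0.24, 2.44], [-1.37, 4.51], [0.17, 1.92], [-2.96, 2.96]. Speed limits (rad/s): [2.39, 2.39, 3.14, 3.14, 3.14, 3.14, 3.14].

### API

Orientations are given as a unit quaternion [w, x, y, z].
In Python, from bench import monitor, cams, env gives the robot as it stands.
- The arm moves only by the tool step_arm, never from a script. Its argument "targets" is a list of rows, each an object with "fingers": the opening, from 0 (shut) to 1 (fully open); "offset": the shift along the tool's x, y, z in m, a list of three; "roll": the turn about the tool's z in degrees. In form: [{"fingers": fingers, "offset": [dx, dy, dz], "roll": roll}, ...]. A call has exactly 8 rows; each row shifts and turns the commanded pose from where the row before left it, along the tool's axes as they then stand; what a row does not reach is not made up. A row lasts 1/8 s, in which the tool goes at most 62.5 mm and 10.7 degrees, less where a joint would pass 70% of its speed; a pose out of reach is approached as far as the arm can. A call is refused whole if a number of a shift passes 0.0625 or a number of a turn 10.7, either way. A call with a gripper value outside its range is refused whole. The fingers move at their own pace and stop on an object; the grip force is fixed at half the most. Time passes only in rows, so rows that do not move let the fingers close, or fill a call up. It gives the time, the measured TCP pose, the force, the opening and the grip force at its end, in the units of the state.
- monitor.get_state(): the state, without advancing time (a new reading comes with each control period).
- cams.snapshot(name): name is "scene" or "top"; returns (picture, depth): 384x512x3 uint8, red, green, blue; 384x512 float32, mm along the optical axis (not along the pixel's ray), 0 where there is no reading.
- cams.get_calibration(name): a dict with "mtx" (3x3 intrinsics, pixels), "extrinsics" (4x4, takes a point from camera to world coordinates). Camera axes: x right, y down, z forward; pixel columns grow to the right and rows downward; lengths in mm; the calibration is good to about 2 mm. A picture is of the moment at which its call begins. get_calibration takes no time and is no camera call.
- env.finish_job(): hands the job in; it is judged then, once.
The state is a dict: "time_s": time; "joint_pos": joint angles; "qd": joint speeds; "tau": joint torques, N m; "position": TCP position; "tool_rot": TCP orientation; "contact_force": force on the tool from outside, world axes, zero at the start; "wrist_torque": the same for the moment, N m; "grip_width": opening from 0.0 (shut) to 1.0 (fully open); "finger_force": force on a finger pad.
Only numpy, scipy, OpenCV 4.12 (cv2) and the standard library are available. Lean on these libraries where they do the work, as an engineer would, in place of code of your own. Each camera call takes 0.05 s, during which the arm holds its last target. There are 200 camera calls.

### The job

On the model railway, raise the crib pier on the layout board by two courses: using the four long loose timbers, lay two side by side crosswise over the fixed bottom pair, then two more crosswise over those, each pair spaced and centred like the fixed one so that the crib is square with its corners one above another. Then lay the track span across from the abutment's ledge to the crib, right way up, its rails in line with the rails on the embankment and its end close up to them (a gap of a few millimetres). Leave the short offcut, the wagon, the mug and the glue bottle where they are, and do not knock the lamp or the signal.

Things in the scene. Friction and masses are not known exactly. Their poses are not given: they have to be found in the camera images.
- layout: Fixed plywood layout board, 345 x 146 x 12 mm. Origin on the table under the crib's centre; x along the track from embankment to crib, y across, z up (all 'layout' figures are in this frame, mm). Board x -260 to 85, y -73 to 73. Brick embankment on it: x -255 to -145, 126 wide, z up to 71, carrying track.
- crib (a point): Centre of the crib, level with the top of its fixed bottom course (layout 0, 0, 27). That course: two timbers 120 x 20 x 15 mm along layout y, centred at x = -40 and +40. The second course belongs along x, centred at y = -40 and +40, undersides at z = 27; the third along y, centred at x = -40 and +40, undersides at z = 42.
- ledge (a point): Middle of the abutment's flat concrete ledge (layout -130, 0, 57): x -145 to -115, y -60 to 60. Three courses bring the crib to this same height, 57. Embankment wall rises behind it at x = -145.
- rail_end (a point): Midway between the ends of the embankment's two rails, at their tops (layout -145, 0, 87). Rails along x, 4 mm wide, centres at y = -24.5 and +24.5.
- timber1: One of four equal loose crib timbers, plain wood, 120 mm long (its x), 20 mm wide (y), 15 mm high (z), 18 to 34 g. Origin at its middle. Starts flat on the table in the heap, under timber3.
- timber2: One of four equal loose crib timbers, plain wood, 120 mm long (its x), 20 mm wide (y), 15 mm high (z), 18 to 34 g. Origin at its middle. Starts flat on the table in the heap, parallel to timber1 within about 0.4 rad, some 75 mm from it, under timber3.
- timber3: One of four equal loose crib timbers, plain wood, 120 mm long (its x), 20 mm wide (y), 15 mm high (z), 18 to 34 g. Origin at its middle. Starts on top of the heap, lying across timber1 and timber2, its underside 15 mm above the table.
- timber4: One of four equal loose crib timbers, plain wood, 120 mm long (its x), 20 mm wide (y), 15 mm high (z), 18 to 34 g. Origin at its middle. Starts flat on the table beside the track span, on one of its long sides; the offcut is on the other.
- span: Loose track span, 0.18 to 0.29 kg, 200 mm long (its x), 92 wide, 30 high, both ends alike; starts flat on the table, right way up. Origin at the centre of its underside. Two girders 8 wide, 14 high at y = -22.5 and +22.5 carry eight sleepers (92 x 12 x 7, top at z = 21) and two rails. Laid with a 4 mm rail gap its origin is at layout -41, 0, 57, bearing on the ledge and both third-course timbers.
- span_rails (a point): Middle of the span, midway between its rails at their tops (30 mm above its underside). Rails: steel, full length, 4 mm wide, 9 high (z 21 to 30 of the span), centres at y = -24.5 and +24.5, so 53 mm over their outsides: pinch them there from above with the fingertips just over the sleepers.
- lamp: Fixed yard lamp on the layout board, a thin 6 mm post 140 mm tall with a 22 mm round shade at its top; its foot (origin, on the board) is at x = +75, y = +64 mm of the layout. Top at z = 152 mm.
- signal: Fixed semaphore signal on the layout board, a 6 mm post 165 mm tall with a short red arm pointing outwards (-y) at its top; its foot (origin, on the board) is at x = -104, y = -64 mm of the layout. Top at z = 177 mm.
- offcut: Bystander: short loose offcut of the same timber, only 70 x 20 x 15 mm, flat on the table beside the span. Origin at the centre of its underside, x along its length. Not for the crib.
- wagon: Bystander: grey open wagon about 116 x 66 mm, 70 mm high, standing on the table. Origin at the centre of its underside.
- mug: Bystander: white mug, 76 mm across, 85 mm high, handle at its +y. Origin at the centre of its underside.
- bottle: Bystander: white glue bottle, 54 mm across, 165 mm high. Origin at the centre of its underside.
There are look-alikes about, which are no part of the job. What is shaped like the timber3 but white is not meant. There is more than one size of the span; the job needs the larger.

How it is judged (in metres and radians):
On the way, in this order (a step that is already met when the one before it is completed fails the run):
1. two long timbers lie as the second course, crosswise over the fixed pair (((x of timber1 in the frame of layout between -0.011 and 0.011 m and y of timber1 in the frame of layout between 0.029 and 0.051 m and z of timber1 in the frame of layout between 0.0305 and 0.0385 m and angle between the x axis of timber1 and the x axis of layout, either way round below 0.15 rad and angle between the z axis of timber1 and the z axis of layout, either way round below 0.08 rad) or (x of timber2 in the frame of layout between -0.011 and 0.011 m and y of timber2 in the frame of layout between 0.029 and 0.051 m and z of timber2 in the frame of layout between 0.0305 and 0.0385 m and angle between the x axis of timber2 and the x axis of layout, either way round below 0.15 rad and angle between the z axis of timber2 and the z axis of layout, either way round below 0.08 rad) or (x of timber3 in the frame of layout between -0.011 and 0.011 m and y of timber3 in the frame of layout between 0.029 and 0.051 m and z of timber3 in the frame of layout between 0.0305 and 0.0385 m and angle between the x axis of timber3 and the x axis of layout, either way round below 0.15 rad and angle between the z axis of timber3 and the z axis of layout, either way round below 0.08 rad) or (x of timber4 in the frame of layout between -0.011 and 0.011 m and y of timber4 in the frame of layout between 0.029 and 0.051 m and z of timber4 in the frame of layout between 0.0305 and 0.0385 m and angle between the x axis of timber4 and the x axis of layout, either way round below 0.15 rad and angle between the z axis of timber4 and the z axis of layout, either way round below 0.08 rad)) and ((x of timber1 in the frame of layout between -0.011 and 0.011 m and y of timber1 in the frame of layout between -0.051 and -0.029 m and z of timber1 in the frame of layout between 0.0305 and 0.0385 m and angle between the x axis of timber1 and the x axis of layout, either way round below 0.15 rad and angle between the z axis of timber1 and the z axis of layout, either way round below 0.08 rad) or (x of timber2 in the frame of layout between -0.011 and 0.011 m and y of timber2 in the frame of layout between -0.051 and -0.029 m and z of timber2 in the frame of layout between 0.0305 and 0.0385 m and angle between the x axis of timber2 and the x axis of layout, either way round below 0.15 rad and angle between the z axis of timber2 and the z axis of layout, either way round below 0.08 rad) or (x of timber3 in the frame of layout between -0.011 and 0.011 m and y of timber3 in the frame of layout between -0.051 and -0.029 m and z of timber3 in the frame of layout between 0.0305 and 0.0385 m and angle between the x axis of timber3 and the x axis of layout, either way round below 0.15 rad and angle between the z axis of timber3 and the z axis of layout, either way round below 0.08 rad) or (x of timber4 in the frame of layout between -0.011 and 0.011 m and y of timber4 in the frame of layout between -0.051 and -0.029 m and z of timber4 in the frame of layout between 0.0305 and 0.0385 m and angle between the x axis of timber4 and the x axis of layout, either way round below 0.15 rad and angle between the z axis of timber4 and the z axis of layout, either way round below 0.08 rad))), for 0.2 s.
2. two more long timbers lie as the third course, crosswise over the second (all of step 1 and ((x of timber1 in the frame of layout between 0.029 and 0.051 m and y of timber1 in the frame of layout between -0.011 and 0.011 m and z of timber1 in the frame of layout between 0.0455 and 0.0535 m and angle between the x axis of timber1 and the y axis of layout, either way round below 0.15 rad and angle between the z axis of timber1 and the z axis of layout, either way round below 0.08 rad) or (x of timber2 in the frame of layout between 0.029 and 0.051 m and y of timber2 in the frame of layout between -0.011 and 0.011 m and z of timber2 in the frame of layout between 0.0455 and 0.0535 m and angle between the x axis of timber2 and the y axis of layout, either way round below 0.15 rad and angle between the z axis of timber2 and the z axis of layout, either way round below 0.08 rad) or (x of timber3 in the frame of layout between 0.029 and 0.051 m and y of timber3 in the frame of layout between -0.011 and 0.011 m and z of timber3 in the frame of layout between 0.0455 and 0.0535 m and angle between the x axis of timber3 and the y axis of layout, either way round below 0.15 rad and angle between the z axis of timber3 and the z axis of layout, either way round below 0.08 rad) or (x of timber4 in the frame of layout between 0.029 and 0.051 m and y of timber4 in the frame of layout between -0.011 and 0.011 m and z of timber4 in the frame of layout between 0.0455 and 0.0535 m and angle between the x axis of timber4 and the y axis of layout, either way round below 0.15 rad and angle between the z axis of timber4 and the z axis of layout, either way round below 0.08 rad)) and ((x of timber1 in the frame of layout between -0.051 and -0.029 m and y of timber1 in the frame of layout between -0.011 and 0.011 m and z of timber1 in the frame of layout between 0.0455 and 0.0535 m and angle between the x axis of timber1 and the y axis of layout, either way round below 0.15 rad and angle between the z axis of timber1 and the z axis of layout, either way round below 0.08 rad) or (x of timber2 in the frame of layout between -0.051 and -0.029 m and y of timber2 in the frame of layout between -0.011 and 0.011 m and z of timber2 in the frame of layout between 0.0455 and 0.0535 m and angle between the x axis of timber2 and the y axis of layout, either way round below 0.15 rad and angle between the z axis of timber2 and the z axis of layout, either way round below 0.08 rad) or (x of timber3 in the frame of layout between -0.051 and -0.029 m and y of timber3 in the frame of layout between -0.011 and 0.011 m and z of timber3 in the frame of layout between 0.0455 and 0.0535 m and angle between the x axis of timber3 and the y axis of layout, either way round below 0.15 rad and angle between the z axis of timber3 and the z axis of layout, either way round below 0.08 rad) or (x of timber4 in the frame of layout between -0.051 and -0.029 m and y of timber4 in the frame of layout between -0.011 and 0.011 m and z of timber4 in the frame of layout between 0.0455 and 0.0535 m and angle between the x axis of timber4 and the y axis of layout, either way round below 0.15 rad and angle between the z axis of timber4 and the z axis of layout, either way round below 0.08 rad))), for 0.2 s.
At the end, for the whole second after the job is handed in: Each of the four crib places holds a long timber, flat, within 11 mm and 0.15 rad; the span lies level on ledge and crib (height within 4 mm, 2 degrees), its rails within 6 mm and 0.06 rad of the embankment's, end gap 0 to 12 mm; all at rest (all of step 2 and x of span in the frame of layout between -0.047 and -0.033 m and y of span in the frame of layout between -0.006 and 0.006 m and z of span in the frame of layout between 0.053 and 0.061 m and angle between the x axis of span and the x axis of layout, either way round below 0.06 rad and angle between span's own z axis and vertical below 0.035 rad and linear speed of each of timber1, timber2, timber3, timber4, span below 0.01 m/s); the robot touches nothing.
It fails at once if the offcut is shifted by more than 15 mm (distance of offcut from where it was at the start of the episode above 0.015 m).
It fails at once if the wagon is shifted by more than 15 mm (distance of wagon from where it was at the start of the episode above 0.015 m).
It fails at once if the mug is shifted by more than 15 mm (distance of mug from where it was at the start of the episode above 0.015 m).
It fails at once if the bottle is shifted by more than 15 mm (distance of bottle from where it was at the start of the episode above 0.015 m).
It fails at once if the lamp or the signal is knocked (more than 4 N) (contact force between any of lamp, signal and anything else above 4 N).
It also fails if it takes over 72 s, if anything falls off the work surface, if the arm or the gripper's body presses on something with over 40 N, if the wrist force passes 120 N, or if a joint passes its speed limit or range.

## Working session

There is one attempt and no reset: what is moved stays moved. The work goes in short steps, Python scripts to look and compute and a tool call to move; the robot and the scene stay as the last step left them, time stands still between calls to the robot, and variables do not carry over. Pictures are saved under pics/ and viewed, at most 12 in all, crops included, and the job is handed in when it is done.

Besides the shell and the picture viewer there is one more tool, called as name(argument=value, ...) on one line, values as JSON. step_arm: Moves the arm, as the interface text tells. Its arguments: {"type":"object","properties":{"targets":{"type":"array"}},"required":["targets"]}

```bash
ls; mkdir -p pics
cat > h.py <<'E'
import numpy as np, cv2
from bench import monitor, cams, env
from scipy.spatial.transform import Rotation as R
def cloud(n):
    p,d=cams.snapshot(n); c=cams.get_calibration(n); K=np.array(c['mtx']);T=np.array(c['extrinsics'])
    v,u=np.mgrid[:384,:512]; X=np.stack([(u-K[0,2])/K[0,0]*d,(v-K[1,2])/K[1,1]*d,d],-1)
    W=X@T[:3,:3].T+T[:3,3]; W[d==0]=np.nan
    return p,W,K,T
E
python3 - <<'E'
from h import *
s=monitor.get_state(); print(s)
for n in ['top','scene']:
    p,W,K,T=cloud(n); np.savez(f'{n}0.npz',p=p,W=W,K=K,T=T)
    print(n,T.round(2).tolist(),K[0,0])
    cv2.imwrite(f'pics/{n}0.png',cv2.resize(p[...,::-1],(800,600),interpolation=cv2.INTER_CUBIC))
E
```

```text
pics
{'time_s': 0.0, 'joint_pos': array([ 1.11094049,  0.47779711,  0.02233006,  1.55639263, -0.01152288,
        1.10925097, -0.08311899]), 'qd': array([-0.00063989, -0.00263421, -0.00014591, -0.00058973, -0.00095122,
        0.00142931,  0.00099175]), 'tau': array([-2.64295131e-04, -5.82847667e+01,  1.53461125e+00, -2.72605383e+01,
       -5.43156406e-02,  1.69836549e-02,  1.39957456e-04]), 'position': array([ 232.50192627, -633.42920195,  403.70807095]), 'tool_rot': array([-8.36541289e-04,  9.84572802e-01,  1.74973303e-01, -2.00394718e-04]), 'contact_force': array([ 0.86982595, -0.92432855,  0.56981686]), 'wrist_torque': array([0.0171935 , 0.02519566, 0.01233896]), 'finger_force': 0.0, 'grip_width': 1.0003956049372047}
top [[0.08, -0.97, 0.23, 322.57], [-1.0, -0.08, 0.02, -16.94], [-0.0, -0.23, -0.97, 1041.9], [0.0, 0.0, 0.0, 1.0]] 383.6482939501982
scene [[-0.79, 0.39, -0.47, 1105.73], [0.61, 0.53, -0.59, 693.26], [0.02, -0.75, -0.66, 844.29], [0.0, 0.0, 0.0, 1.0]] 419.0336233381518
```

View pics/top0.png

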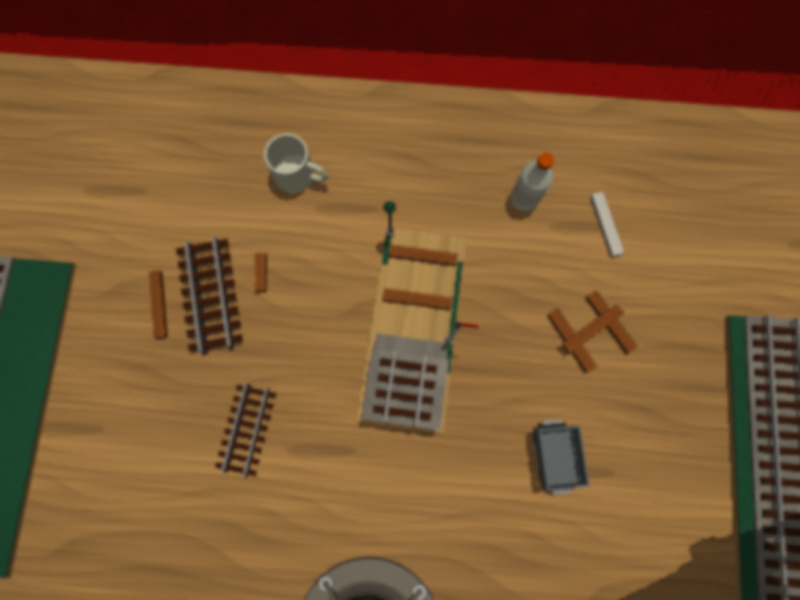

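View pics/scene0.png

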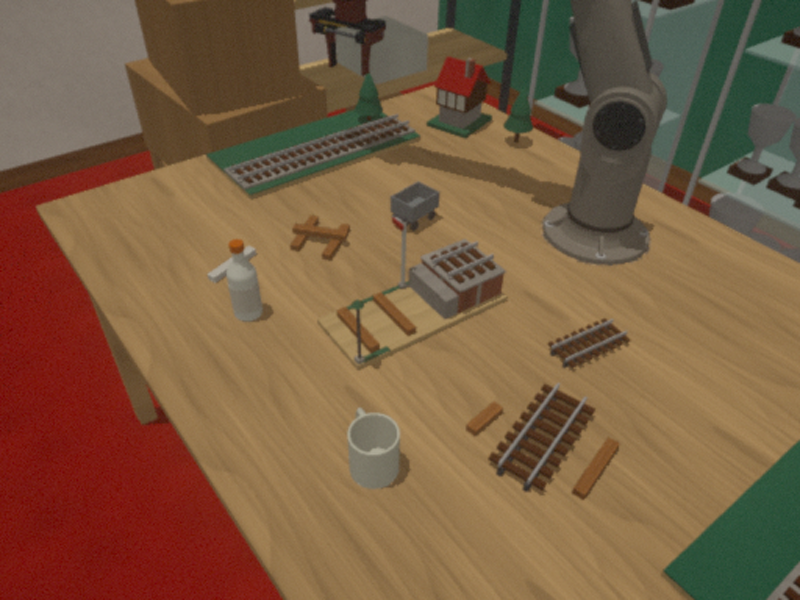

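Candidates, in top-view pixels at 800x600:
- **Long timbers:** heap, with timber3 across at (592,330) and the lower two at (572,340) and (611,322). timber4 is at (157,305).
- **Not wanted for the crib:** short offcut at (260,272), white bar at (607,224), and the two fixed crib timbers at (421,254) and (418,298).
- **Track spans:** the large one at (210,295) is the one I want. The small one at (246,430) and the embankment track are not.

Next I measure them and check with a crop.

```bash
cat >> h.py <<'E'
def atz(K,T,uv,z):
    uv=np.atleast_2d(np.float64(uv)); r=np.c_[(uv[:,0]-K[0,2])/K[0,0],(uv[:,1]-K[1,2])/K[1,1],np.ones(len(uv))]@T[:3,:3].T
    return T[:3,3]+r*((z-T[2,3])/r[:,2])[:,None]
def orange(p):
    h=cv2.cvtColor(p,cv2.COLOR_RGB2HSV).astype(int)
    return ((h[...,0]<14)&(h[...,1]>130)&(h[...,2]>70)&(h[...,2]<190)).astype(np.uint8)
E
python3 - <<'E'
from h import *
f=np.load('top0.npz'); p,W,K,T=[f[k] for k in 'pWKT']
m=orange(p); m[:80]=0
n,l,st,c=cv2.connectedComponentsWithStats(m)
for i in range(1,n):
    if st[i,4]<40: continue
    vv,uu=np.nonzero(l==i); z=np.nanmedian(W[l==i][:,2])
    P=atz(K,T,np.c_[uu,vv],15)[:,:2]; r=cv2.minAreaRect(P.astype(np.float32))
    print(i,c[i].round(1),st[i,4],'z',z.round(1),'rect',np.round(r[0],1),np.round(r[1],1),round(r[2],1),'mean',P.mean(0).round(1))
hs=cv2.cvtColor(p,cv2.COLOR_RGB2HSV)
for u,v in [(101,195),(379,208),(270,163),(167,174),(300,220),(365,285)]: print(u,v,hs[v,u],W[v,u].round(1))
a=cv2.resize(p[180:250,330:425,::-1],(475,350),interpolation=cv2.INTER_CUBIC)
b=cv2.resize(p[145:280,220:310,::-1],(320,480),interpolation=cv2.INTER_CUBIC)
im=np.zeros((480,795,3),np.uint8); im[:350,:475]=a; im[:,475:]=b
cv2.imwrite('pics/crop0.png',im)
E
```

```text
1 [348.8 102.4] 100 z 164.5 rect [ 824.2 -253.9] [34.9 28.9] 1.6 mean [ 824.5 -253.2]
7 [270.7 163. ] 245 z 26.7 rect [624.1 -40.7] [114.1  18.7] 86.9 mean [624.4 -41.1]
10 [166.3 174.2] 143 z 14.5 rect [569.7 245.2] [68.5 16.6] 7.5 mean [569.  244.2]
19 [100.6 194.6] 294 z 14.8 rect [498.  415.9] [117.   19.9] 13.2 mean [497.6 415.4]
28 [266.8 191. ] 249 z 27.0 rect [544.  -35.7] [113.2  17. ] 86.3 mean [544.  -36.2]
29 [378.7 211.2] 809 z 16.4 rect [ 514.2 -343.5] [114.9 119. ] 28.7 mean [ 513.1 -341.8]
47 [299.9 207.7] 49 z 159.1 rect [ 505.3 -127.8] [35.8 10.6] 87.4 mean [ 505.2 -128.8]
101 195 [ 13 196 117] [496.2 414.2  15. ]
379 208 [ 13 198 117] [ 518.7 -337.6   30.6]
270 163 [ 13 197 114] [620.9 -39.   26.4]
167 174 [ 13 196 122] [570.1 242.8  13.2]
300 220 [ 16 152 143] [ 4.740e+02 -1.327e+02 -4.000e-01]
365 285 [80 10 80] [ 316.6 -302.7   33.1]
```

View pics/crop0.png

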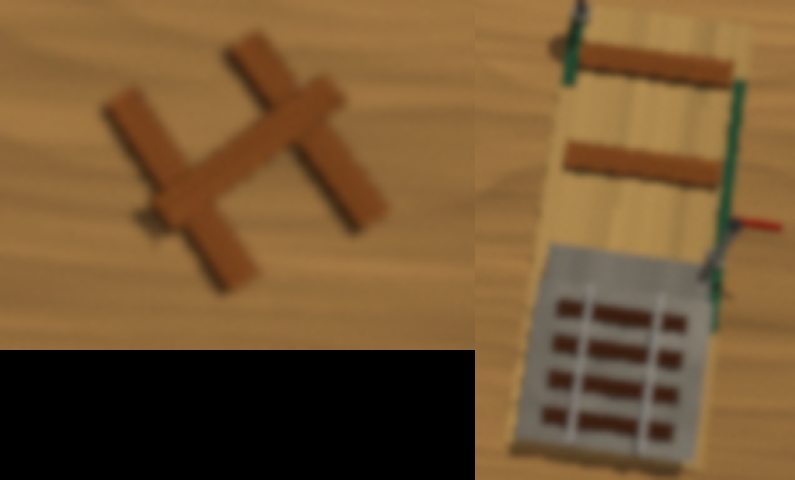

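The crop shows timber3 on top, running from (165,210) to (335,92). The two lower timbers run (120,100)-(240,280) and (245,45)-(370,220). The fixed crib pair and the embankment are on the right. Next I fit poses with both cameras.

Run:
```python
from h import *
def rect(P):
    r=cv2.minAreaRect(P.astype(np.float32)); b=cv2.boxPoints(r); e=b[1]-b[0]; g=b[2]-b[1]
    if np.hypot(*g)>np.hypot(*e): e,g=g,e
    a=np.degrees(np.arctan2(e[1],e[0])); a=(a+90)%180-90
    return np.round([*r[0],np.hypot(*e),np.hypot(*g),a],1)
for n in ['top0','scene0']:
    f=np.load(n+'.npz'); p,W,K,T=[f[k] for k in 'pWKT']; print(n)
    h=cv2.cvtColor(p,cv2.COLOR_RGB2HSV).astype(int); m=((h[...,0]<15)&(h[...,1]>165)&(h[...,2]>60)&(h[...,2]<190))
    Z=W[...,2]; vv,uu=np.mgrid[:384,:512]
    def near(x,y,r): return np.hypot(W[...,0]-x,W[...,1]-y)<r
    def fit(name,mask,z):
        mask=cv2.morphologyEx(mask.astype(np.uint8),cv2.MORPH_OPEN,np.ones((2,2)))
        nn,l,st,c=cv2.connectedComponentsWithStats(mask); i=1+np.argmax(st[1:,4]); k=l==i
        P=atz(K,T,np.c_[uu[k],vv[k]],z)[:,:2]
        print(name,rect(P),'mean',P.mean(0).round(1),'depthmean',np.nanmean(W[k],0).round(1),k.sum())
    tab=(h[...,1]>100)&(abs(Z)<6); print('table z',np.nanmedian(Z[tab&near(500,100,60)]),np.nanmedian(Z[tab&near(640,200,60)]))
    fit('cribfar',m&near(620,-41,68)&(Z>18)&(W[...,0]>585)&(Z<40),27); fit('cribnear',m&near(540,-36,68)&(Z>18)&(W[...,0]<580)&(Z<40),27)
    fit('offcut',m&near(569,244,50)&(Z>7),15); fit('t4',m&near(498,416,75)&(Z>7),15)
    hp=m&near(513,-341,110)
    fit('t3',hp&(Z>23.5),30)
    # lower timbers
    low=hp&(Z>8)&(Z<20); 
    P=atz(K,T,np.c_[uu[low],vv[low]],15)[:,:2]
    # split along t3 axis
    k=hp&(Z>23.5); Q=atz(K,T,np.c_[uu[k],vv[k]],30)[:,:2]; d=np.linalg.svd(Q-Q.mean(0),full_matrices=0)[2][0]
    s=(P-Q.mean(0))@d
    for sg in (-1,1): print('low',sg,rect(P[s*sg>10]),(s*sg>10).sum())
    sp=near(510,335,130)&(Z>13)&(Z<40)&(W[...,1]<398)&(W[...,1]>262)
    P=W[sp][:,:2]; print('span depth',rect(P),P.mean(0).round(1))
    rl=near(510,335,130)&(Z>25)&(Z<40)&(W[...,1]<398); print('span rails',rect(W[rl][:,:2]),np.nanmean(W[rl],0).round(1))
    em=(Z>60)&(Z<80)&near(390,-27,110); print('emb',rect(W[em][:,:2]),em.sum())
    bd=(Z>8)&(Z<17)&near(575,-38,150); print('board',rect(W[bd][:,:2]))
    er=(Z>82)&(Z<95)&near(390,-27,110); print('embrails',rect(W[er][:,:2]),er.sum())
```

```text
top0
table z -0.03633762496565396 0.08717729559521104
cribfar [618.4 -43.2 114.5  20.2  86.9] mean [618.7 -43.4] depthmean [619.1 -43.5  25.6] 288
cribnear [539.  -38.8 115.   19.9  87.3] mean [539.3 -38.9] depthmean [539.5 -39.1  26. ] 291
offcut [567.2 240.7  69.1  19.4   7.4] mean [567.4 241.3] depthmean [568.  241.8  12.9] 180
t4 [494.9 411.9 120.1  21.5  13.8] mean [494.5 411.9] depthmean [494.9 412.6  13.3] 338
t3 [ 510.4 -342.4  120.9   20.1  -50.2] mean [ 510.  -341.5] depthmean [ 510.5 -342.5   26.6] 322
low -1 [ 531.6 -376.8  117.7   24.4   36.1] 277
low 1 [ 494.4 -309.2  117.4   41.4   25.9] 286
span depth [517.  346.2 200.5 134.4  14.2] [520.  327.6]
span rails [520.8 331.9 201.6  83.4  12.4] [520.9 327.2  29.2]
emb [403.  -30.2 152.  129.2  -3.4] 2059
board [555.8 -37.6 225.5 146.3  -3.5]
embrails [407.4 -35.5 168.3  79.4 -19.1] 166
scene0
table z 1.6620797113274648 1.295770618266431Traceback (most recent call last):
  File "<stdin>", line 18, in <module>
  File "<stdin>", line 14, in fit
    return _wrapfunc(a, 'argmax', axis=axis, out=out, **kwds)
    return bound(*args, **kwds)
ValueError: attempt to get argmax of an empty sequence
```

```bash
cat >> h.py <<'E'
from scipy.optimize import minimize
from scipy.ndimage import map_coordinates
def box(cx,cy,lx,ly,z):
    c=np.array([[-1,-1],[1,-1],[1,1],[-1,1]])*[lx/2,ly/2]+[cx,cy]; c=np.c_[c,np.full(4,z)]
    return [(c[i],c[(i+1)%4]) for i in range(4)]
TIM=box(0,0,120,20,0)
LAY=box(-40,0,20,120,27)+box(40,0,20,120,27)+box(-200,0,110,126,71)+[(np.array([-115,-60,57]),np.array([-115,60,57])),(np.array([85,-73,12]),np.array([85,50,12])),(np.array([-110,73,12]),np.array([0,73,12]))]
SPAN=[e for s in (-1,1) for e in box(0,s*24.5,200,4,30)[0:3:2]]+[(np.array([s*100,-46,21.]),np.array([s*100,46,21.])) for s in (-1,1)]
for i in range(8): SPAN+=box(-94+i*188/7,0,12,92,21)
def world(pts,q):
    a=np.radians(q[2]); c,s=np.cos(a),np.sin(a); return np.c_[q[0]+c*pts[:,0]-s*pts[:,1],q[1]+s*pts[:,0]+c*pts[:,1],pts[:,2]]
def proj(X,K,T):
    C=(X-T[:3,3])@T[:3,:3]; return np.c_[K[0,0]*C[:,0]/C[:,2]+K[0,2],K[1,1]*C[:,1]/C[:,2]+K[1,2]]
def efit(p,K,T,model,q0,z=0,sg=0.8,r=6):
    g=cv2.GaussianBlur(p,(0,0),sg).astype(float)
    gx=[cv2.Sobel(g[...,k],-1,1,0) for k in range(3)]; gy=[cv2.Sobel(g[...,k],-1,0,1) for k in range(3)]
    pts=np.vstack([a+(b-a)*np.linspace(.05,.95,40)[:,None] for a,b in model]); pts[:,2]+=z
    nrm=np.vstack([np.tile(np.array([-(b-a)[1],(b-a)[0],0])/np.linalg.norm(b-a),(40,1)) for a,b in model])
    def cost(q):
        P=proj(world(pts,q),K,T); N=proj(world(pts+nrm,q),K,T)-P; N/=np.linalg.norm(N,axis=1)[:,None]
        t=0
        for a,b in zip(gx,gy): t=t+(map_coordinates(a,P.T[::-1],order=1)*N[:,0]+map_coordinates(b,P.T[::-1],order=1)*N[:,1])**2
        return -np.sqrt(t).mean()
    q0=np.array(q0,float); best=None
    for dx in (-r,0,r):
        for dy in (-r,0,r):
            o=minimize(cost,q0+[dx,dy,0],method='Nelder-Mead',options=dict(initial_simplex=q0+[dx,dy,0]+np.array([[0,0,0],[4,0,0],[0,4,0],[0,0,2.]])))
            if best is None or o.fun<best.fun: best=o
    return best.x.round(1),round(-best.fun,1)
E
python3 - <<'E'
from h import *
G=dict(layout=(LAY,[580,-40,-3.4],0),t3=(TIM,[510.4,-342.4,-50.2],30),low1=(TIM,[531.6,-376.8,36],15),low2=(TIM,[494.4,-309.2,31],15),t4=(TIM,[494.9,411.9,13.8],15),off=(box(0,0,70,20,0),[567,241,7.4],15),span=(SPAN,[521,329,12],0))
for n in ['top0','scene0']:
    f=np.load(n+'.npz'); p,W,K,T=[f[k] for k in 'pWKT']
    im=cv2.resize(p[...,::-1],None,fx=3,fy=3,interpolation=cv2.INTER_CUBIC)
    for k,(m,q,z) in G.items():
        x,s=efit(p,K,T,m,q,z); print(n,k,x,s)
        for a,b in m:
            P=proj(world(np.array([a,b],float)+[0,0,z],x),K,T); cv2.polylines(im,[np.int32(P*3+1)],False,(0,255,0),1)
    if n=='top0':
        a=im[360:780,230:1250]; cv2.imwrite('pics/fit_top.png',np.vstack([im[405:780,640:1270],im[420:715,220:850]])[:,:])
E
```

```text
top0 layout [580.  -38.1  -3.4] 133.9
top0 t3 [ 506.2 -345.1  -40.1] 94.0
top0 low1 [ 528.1 -370.7   36. ] 129.0
top0 low2 [ 490.6 -303.2   34.9] 122.0
top0 t4 [496.2 412.5  13.5] 135.2
top0 off [568.  241.1   7.4] 137.6
top0 span [520.5 327.   16.6] 144.4
scene0 layout [582.1 -39.4  -3.4] 124.0
scene0 t3 [ 524.5 -325.7  -48.3] 139.5
scene0 low1 [ 537.6 -359.6   31.8] 121.1
scene0 low2 [ 500.1 -293.3   32.4] 120.5
scene0 t4 [506.5 421.9  13.1] 137.2
scene0 off [577.6 252.8   5.6] 132.5
scene0 span [525.3 329.4  16.6] 148.4
```

```bash
python3 -c "
import cv2;a=cv2.imread('pics/fit_top.png');print(a.shape);cv2.imwrite('pics/fit_top2.png',a[:600] if a.shape[0]<=600 else cv2.resize(a,None,fx=600/a.shape[0],fy=600/a.shape[0]))"
```

```text
(670, 630, 3)
```

View pics/fit_top2.png

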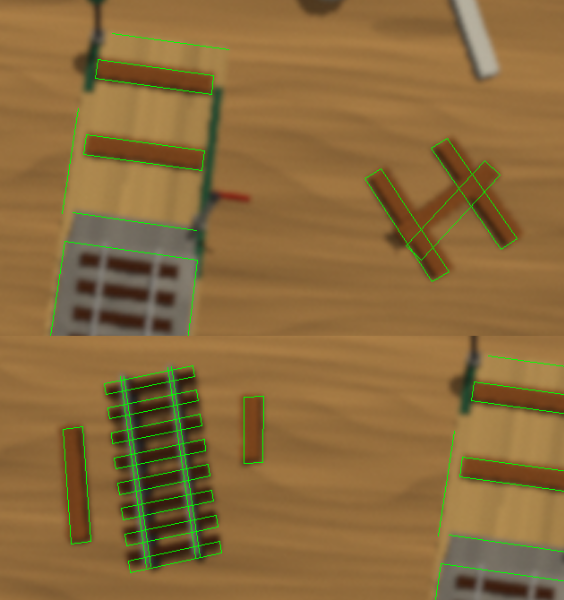

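Layout frame is (580,-38) at yaw -3.4°, consistent with the board, embankment and crib edges. The span is at (520.5,327) at 16.6° and timber3 at (510,-342) at -50°. Next is a planner for the rows.

```bash
cat > pl.py <<'E'
import numpy as np, json
from h import monitor, R
def pose():
    s=monitor.get_state(); w,x,y,z=s['tool_rot']; M=R.from_quat([x,y,z,w]).as_matrix()
    return np.array([*s['position'],np.degrees(np.arctan2(M[1,0],M[0,0]))]),s
L=(580.,-38.,-3.4)
def lay(x,y,z,dyaw=0):
    a=np.radians(L[2]); return [L[0]+x*np.cos(a)-y*np.sin(a),L[1]+x*np.sin(a)+y*np.cos(a),z,L[2]+dyaw]
def plan(wps,start=None):
    # wps: (target or None, fingers, rows); world -> tool-frame rows
    p=np.array(start,float) if start is not None else pose()[0]; rows=[]
    for t,f,n in wps:
        t=p.copy() if t is None else np.array(t,float); p0=p.copy()
        for i in range(n):
            s=(i+1)/n; s=s*s*(3-2*s)*.5+s*.5
            g=p0+(t-p0)*s; d=g-p; a=np.radians(p[3])
            o=np.round([np.cos(a)*d[0]+np.sin(a)*d[1],np.sin(a)*d[0]-np.cos(a)*d[1],-d[2]],0); r=round(-d[3],1)
            if np.any(abs(o)>62) or abs(r)>10.7: print('LIMIT',o,r)
            p=p+[np.cos(a)*o[0]+np.sin(a)*o[1],np.sin(a)*o[0]-np.cos(a)*o[1],-o[2],-r]
            rows.append((f,*o.astype(int).tolist(),r))
    while len(rows)%8: rows.append((rows[-1][0],0,0,0,0))
    for i,r in enumerate(rows): print(r, '' if (i+1)%8 else '\n')
    print('end',p.round(1))
    return p
E
python3 - <<'E'
from pl import *
print(pose()[0].round(1))
plan([([510,-342,270,-50.2],.5,11),([510,-342,200,-50.2],.5,5)])
E
```

```text
[ 232.5 -633.4  403.8   20.2]
(0.5, 21, -10, 8, np.float64(4.0)) 
(0.5, 26, -16, 10, np.float64(5.5)) 
(0.5, 31, -22, 12, np.float64(6.5)) 
(0.5, 31, -28, 14, np.float64(7.4)) 
(0.5, 29, -34, 15, np.float64(7.8)) 
(0.5, 25, -39, 15, np.float64(8.0)) 
(0.5, 18, -40, 15, np.float64(7.8)) 
(0.5, 12, -41, 14, np.float64(7.3)) 

(0.5, 7, -37, 13, np.float64(6.6)) 
(0.5, 1, -31, 10, np.float64(5.4)) 
(0.5, -1, -23, 8, np.float64(4.1)) 
(0.5, 0, 0, 11, np.float64(-0.0)) 
(0.5, 0, 0, 15, np.float64(-0.0)) 
(0.5, 0, 0, 18, np.float64(-0.0)) 
(0.5, 0, 0, 15, np.float64(-0.0)) 
(0.5, 0, 0, 11, np.float64(-0.0)) 

end [ 510.2 -341.6  199.8  -50.2]
```

step_arm(targets=[{"fingers":0.5,"offset":[0.021,-0.01,0.008],"roll":4.0},{"fingers":0.5,"offset":[0.026,-0.016,0.01],"roll":5.5},{"fingers":0.5,"offset":[0.031,-0.022,0.012],"roll":6.5},{"fingers":0.5,"offset":[0.031,-0.028,0.014],"roll":7.4},{"fingers":0.5,"offset":[0.029,-0.034,0.015],"roll":7.8},{"fingers":0.5,"offset":[0.025,-0.039,0.015],"roll":8.0},{"fingers":0.5,"offset":[0.018,-0.04,0.015],"roll":7.8},{"fingers":0.5,"offset":[0.012,-0.041,0.014],"roll":7.3}])

```text
time_s: 1.1
position: [447.7, -406.7, 300.8]
tool_rot: [-0.0, 0.955, -0.296, -0.0]
contact_force: [0.8, -0.0, -1.0]
grip_width: 0.5
finger_force: 0.0
```

Run:
```python
from pl import *
p,s=pose(); print(p.round(1),s['grip_width'],s['joint_pos'].round(2),s['qd'].round(2))
```

```text
[ 447.7 -406.7  300.8  -34.4] 0.5002469192073234 [ 0.52  0.48  0.15  1.83 -0.09  0.84 -1.46] [-0.68  0.14  0.15  0.1  -0.13 -0.23 -1.46]
```

step_arm(targets=[{"fingers":0.5,"offset":[0.007,-0.037,0.013],"roll":6.6},{"fingers":0.5,"offset":[0.001,-0.031,0.01],"roll":5.4},{"fingers":0.5,"offset":[-0.001,-0.023,0.008],"roll":4.1},{"fingers":0.5,"offset":[0,0,0.011],"roll":0},{"fingers":0.5,"offset":[0,0,0.015],"roll":0},{"fingers":0.5,"offset":[0,0,0.018],"roll":0},{"fingers":0.5,"offset":[0,0,0.015],"roll":0},{"fingers":0.5,"offset":[0,0,0.011],"roll":0}])

```text
time_s: 2.1
position: [509.8, -342.2, 199.3]
tool_rot: [-0.0, 0.905, -0.425, -0.001]
contact_force: [-0.0, -0.7, 0.7]
grip_width: 0.503
finger_force: 0.0
```

Run:
```python
from pl import *
p,s=pose(); print(p.round(1),s['contact_force'].round(1))
q=[510,-342,200,-50.2]
up=list(q); up[2]=395
plan([(None,.0,3),(up,0,5),(lay(0,40,395),0,10),(lay(0,40,225),0,6)],start=q)
```

```text
[ 509.8 -342.2  199.3  -50.3] [-0.  -0.7  0.7]
(0.0, 0, 0, 0, np.float64(-0.0)) 
(0.0, 0, 0, 0, np.float64(-0.0)) 
(0.0, 0, 0, 0, np.float64(-0.0)) 
(0, 0, 0, -30, np.float64(-0.0)) 
(0, 0, 0, -43, np.float64(-0.0)) 
(0, 0, 0, -49, np.float64(-0.0)) 
(0, 0, 0, -43, np.float64(-0.0)) 
(0, 0, 0, -30, np.float64(-0.0)) 

(0, -14, -18, 0, np.float64(-3.0)) 
(0, -18, -25, 0, np.float64(-4.1)) 
(0, -19, -32, 0, np.float64(-5.0)) 
(0, -19, -37, 0, np.float64(-5.5)) 
(0, -15, -41, 0, np.float64(-5.8)) 
(0, -11, -42, 0, np.float64(-5.8)) 
(0, -7, -41, 0, np.float64(-5.5)) 
(0, -2, -37, 0, np.float64(-5.0)) 

(0, 1, -31, 0, np.float64(-4.1)) 
(0, 2, -22, 0, np.float64(-3.0)) 
(0, 0, 0, 20, np.float64(-0.0)) 
(0, 0, 0, 30, np.float64(-0.0)) 
(0, 0, 0, 35, np.float64(-0.0)) 
(0, 0, 0, 35, np.float64(-0.0)) 
(0, 0, 0, 30, np.float64(-0.0)) 
(0, 0, 0, 20, np.float64(-0.0)) 

end [582.6   1.6 225.   -3.4]
```

step_arm(targets=[{"fingers":0,"offset":[0,0,0],"roll":0},{"fingers":0,"offset":[0,0,0],"roll":0},{"fingers":0,"offset":[0,0,0],"roll":0},{"fingers":0,"offset":[0,0,-0.03],"roll":0},{"fingers":0,"offset":[0,0,-0.043],"roll":0},{"fingers":0,"offset":[0,0,-0.049],"roll":0},{"fingers":0,"offset":[0,0,-0.043],"roll":0},{"fingers":0,"offset":[0,0,-0.03],"roll":0}])

```text
time_s: 3.1
position: [510.3, -342.0, 398.6]
tool_rot: [0.0, 0.905, -0.425, 0.002]
contact_force: [0.4, -0.0, -1.3]
grip_width: 0.222
finger_force: 30.0
```

step_arm(targets=[{"fingers":0,"offset":[-0.014,-0.018,0],"roll":-3.0},{"fingers":0,"offset":[-0.018,-0.025,0],"roll":-4.1},{"fingers":0,"offset":[-0.019,-0.032,0],"roll":-5.0},{"fingers":0,"offset":[-0.019,-0.037,0],"roll":-5.5},{"fingers":0,"offset":[-0.015,-0.041,0],"roll":-5.8},{"fingers":0,"offset":[-0.011,-0.042,0],"roll":-5.8},{"fingers":0,"offset":[-0.007,-0.041,0],"roll":-5.5},{"fingers":0,"offset":[-0.002,-0.037,0],"roll":-5.0}])

```text
time_s: 4.1
position: [571.3, -45.7, 394.0]
tool_rot: [-0.0, 0.996, -0.087, -0.002]
contact_force: [0.2, 0.3, -0.7]
grip_width: 0.228
finger_force: 30.0
```

Run:
```python
from pl import *
from h import *
p,s=pose(); print(p.round(1),s['contact_force'].round(1),s['grip_width'],s['finger_force'])
p_,W,K,T=cloud('top'); np.savez('top1.npz',p=p_,W=W,K=K,T=T)
for k,q in dict(low1=[529,-371,35],low2=[491,-304,34]).items():
    print(k,efit(p_,K,T,TIM,q,15),efit(p_,K,T,TIM,q,15,r=2))
m=orange(p_); n,l,st,c=cv2.connectedComponentsWithStats(m)
for i in range(1,n):
    if st[i,4]>150 and c[i,0]>320 and c[i,1]>150:
        k=l==i; vv,uu=np.nonzero(k); r=cv2.minAreaRect(atz(K,T,np.c_[uu,vv],15)[:,:2].astype(np.float32)); print(np.round(r[0],1),np.round(r[1],1),round(r[2],1),np.nanmedian(W[k][:,2]))
cv2.imwrite('pics/crop1.png',cv2.resize(p_[80:260,200:430,::-1],(690,540),interpolation=cv2.INTER_CUBIC))
```

```text
[571.3 -45.7 394.  -10. ] [ 0.2  0.3 -0.7] 0.2278572451981767 29.9993759393692
low1 (array([ 528.2, -370.8,   36.1]), np.float64(161.1)) (array([ 528.2, -370.8,   36.1]), np.float64(161.1))
low2 (array([ 490.6, -303.2,   34.9]), np.float64(150.2)) (array([ 490.6, -303.2,   34.9]), np.float64(150.2))
[ 530.9 -374.1] [114.   20.8] 37.0 14.797144532827701
[ 493.  -306.3] [113.6  19.2] 35.6 14.729549816365761
```

View pics/crop1.png

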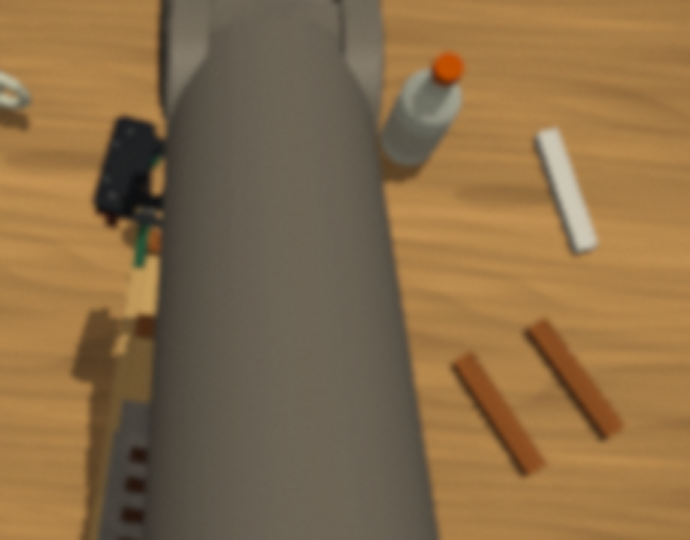

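Grip is good (20 mm wide) and the lower timbers are undisturbed, at crop pixels (498,413) and (573,378). The arm hides the crib from the top camera. Continuing with the placement.

Run:
```python
from pl import *
t=lay(0,40,395); d=lay(0,40,212); u=lay(0,40,395)
e=plan([(t,0,2),(d,0,6),(None,0,2),(None,.42,2),(u,.42,4)],start=[*pose()[0]])
low=[529.5,-372.5,300,36.3]; lo=[529.5,-372.5,187,36.3]
plan([(low,.5,9),(lo,.5,5),(None,0,2)],start=e)
```

```text
(0, 2, -22, -1, np.float64(-3.0)) 
(0, 2, -21, 0, np.float64(-3.1)) 
(0, 0, 0, 22, np.float64(0.0)) 
(0, 0, 0, 32, np.float64(0.0)) 
(0, 0, 0, 37, np.float64(0.0)) 
(0, 0, 0, 38, np.float64(0.0)) 
(0, 0, 0, 32, np.float64(0.0)) 
(0, 0, 0, 22, np.float64(0.0)) 

(0, 0, 0, 0, np.float64(-0.0)) 
(0, 0, 0, 0, np.float64(-0.0)) 
(0.42, 0, 0, 0, np.float64(-0.0)) 
(0.42, 0, 0, 0, np.float64(-0.0)) 
(0.42, 0, 0, -37, np.float64(0.0)) 
(0.42, 0, 0, -55, np.float64(0.0)) 
(0.42, 0, 0, -54, np.float64(0.0)) 
(0.42, 0, 0, -37, np.float64(0.0)) 

end [582.2   1.9 395.   -3.4]
(0.5, -2, 27, 7, np.float64(-2.9)) 
(0.5, -5, 38, 10, np.float64(-4.0)) 
(0.5, -10, 46, 11, np.float64(-4.8)) 
(0.5, -14, 48, 13, np.float64(-5.4)) 
(0.5, -19, 49, 13, np.float64(-5.5)) 
(0.5, -24, 45, 13, np.float64(-5.3)) 
(0.5, -24, 39, 11, np.float64(-4.8)) 
(0.5, -24, 31, 10, np.float64(-4.1)) 

(0.5, -18, 20, 7, np.float64(-2.9)) 
(0.5, 0, 0, 17, np.float64(0.0)) 
(0.5, 0, 0, 25, np.float64(0.0)) 
(0.5, 0, 0, 28, np.float64(0.0)) 
(0.5, 0, 0, 26, np.float64(0.0)) 
(0.5, 0, 0, 17, np.float64(0.0)) 
(0, 0, 0, 0, np.float64(-0.0)) 
(0, 0, 0, 0, np.float64(-0.0)) 

end [ 529.3 -372.3  187.    36.3]
```

step_arm(targets=[{"fingers":0,"offset":[0.001,-0.031,0],"roll":-4.1},{"fingers":0,"offset":[0.002,-0.022,0],"roll":-3.0},{"fingers":0,"offset":[0,0,0.022],"roll":0},{"fingers":0,"offset":[0,0,0.032],"roll":0},{"fingers":0,"offset":[0,0,0.038],"roll":0},{"fingers":0,"offset":[0,0,0.038],"roll":0},{"fingers":0,"offset":[0,0,0.03],"roll":0},{"fingers":0,"offset":[0,0,0.014],"roll":0}])

```text
time_s: 5.15
position: [582.6, 2.5, 219.8]
tool_rot: [0.0, 1.0, -0.029, -0.001]
contact_force: [-0.1, 0.1, 0.3]
grip_width: 0.223
finger_force: 30.0
```

Run:
```python
from pl import *
p,s=pose(); print(p.round(1),s['contact_force'].round(1),np.round(lay(0,40,0),1),s['qd'].round(2))
```

```text
[582.6   2.5 219.8  -3.3] [-0.1  0.1  0.3] [582.4   1.9   0.   -3.4] [-0.01  0.15  0.01  0.02  0.02 -0.2  -0.02]
```

step_arm(targets=[{"fingers":0,"offset":[0,0.001,0.006],"roll":0},{"fingers":0,"offset":[0,0,0.003],"roll":0},{"fingers":0,"offset":[0,0,0],"roll":0},{"fingers":0.42,"offset":[0,0,0],"roll":0},{"fingers":0.42,"offset":[0,0,0],"roll":0},{"fingers":0.42,"offset":[0,0,-0.04],"roll":0},{"fingers":0.42,"offset":[0,0,-0.06],"roll":0},{"fingers":0.42,"offset":[0,0,-0.06],"roll":0}])

```text
time_s: 6.15
position: [582.8, 0.7, 374.4]
tool_rot: [0.0, 1.0, -0.03, -0.0]
contact_force: [0.7, -0.4, -0.2]
grip_width: 0.42
finger_force: 0.0
```

Run:
```python
from pl import *
e=[*lay(0,40,372)[:3],-3.4]
print(pose()[0].round(1))
low=[529.5,-372.5,300,36.3]; lo=[529.5,-372.5,187,36.3]
plan([([556,-185,385,16],.5,4),(low,.5,5),(lo,.5,5),(None,.5,2)],start=e)
```

```text
[582.8   0.7 374.4  -3.4]
(0.5, -3, 38, -3, np.float64(-3.9)) 
(0.5, -8, 56, -4, np.float64(-5.8)) 
(0.5, -14, 54, -3, np.float64(-5.8)) 
(0.5, -13, 36, -3, np.float64(-3.9)) 
(0.5, -12, 26, 13, np.float64(-3.1)) 
(0.5, -19, 38, 19, np.float64(-4.5)) 
(0.5, -25, 40, 21, np.float64(-5.1)) 
(0.5, -25, 34, 19, np.float64(-4.5)) 

(0.5, -19, 21, 13, np.float64(-3.1)) 
(0.5, 0, 0, 17, np.float64(-0.0)) 
(0.5, 0, 0, 25, np.float64(-0.0)) 
(0.5, 0, 0, 29, np.float64(0.0)) 
(0.5, 0, 0, 25, np.float64(0.0)) 
(0.5, 0, 0, 17, np.float64(0.0)) 
(0.5, 0, 0, 0, np.float64(-0.0)) 
(0.5, 0, 0, 0, np.float64(-0.0)) 

end [ 529.7 -371.9  187.    36.3]
```

step_arm(targets=[{"fingers":0.5,"offset":[-0.003,0.038,-0.003],"roll":-3.9},{"fingers":0.5,"offset":[-0.008,0.056,-0.004],"roll":-5.8},{"fingers":0.5,"offset":[-0.014,0.054,-0.003],"roll":-5.8},{"fingers":0.5,"offset":[-0.013,0.036,-0.003],"roll":-3.9},{"fingers":0.5,"offset":[-0.012,0.026,0.013],"roll":-3.1},{"fingers":0.5,"offset":[-0.019,0.038,0.019],"roll":-4.5},{"fingers":0.5,"offset":[-0.025,0.04,0.021],"roll":-5.1},{"fingers":0.5,"offset":[-0.025,0.034,0.019],"roll":-4.5}])

```text
time_s: 7.15
position: [534.0, -346.7, 313.2]
tool_rot: [0.0, 0.958, 0.286, 0.0]
contact_force: [1.4, -0.5, -0.1]
grip_width: 0.5
finger_force: 0.0
```

step_arm(targets=[{"fingers":0.5,"offset":[-0.019,0.021,0.013],"roll":-3.1},{"fingers":0.5,"offset":[0,0,0.017],"roll":0},{"fingers":0.5,"offset":[0,0,0.025],"roll":0},{"fingers":0.5,"offset":[0,0,0.029],"roll":0},{"fingers":0.5,"offset":[0,0,0.025],"roll":0},{"fingers":0.5,"offset":[0,0,0.017],"roll":0},{"fingers":0.5,"offset":[0,0,0],"roll":0},{"fingers":0.5,"offset":[0,0,0],"roll":0}])

```text
time_s: 8.15
position: [530.7, -373.0, 188.5]
tool_rot: [0.0, 0.95, 0.311, 0.001]
contact_force: [-0.5, 0.7, -0.0]
grip_width: 0.499
finger_force: 0.0
```

Run:
```python
from pl import *
from h import *
print(pose()[0].round(1))
p,W,K,T=cloud('top'); np.savez('top2.npz',p=p,W=W,K=K,T=T)
x,s=efit(p,K,T,LAY,[580,-38,-3.4],0,r=2); print('layout',x,s)
a=lay(0,40,0); print('placed',efit(p,K,T,TIM,a[:2]+[-3.4],42,r=3),a)
m=orange(p)>0; k=m&(W[...,2]>35)&(W[...,2]<55)&(np.hypot(W[...,0]-582,W[...,1]-2)<70); vv,uu=np.nonzero(k)
r=cv2.minAreaRect(atz(K,T,np.c_[uu,vv],42)[:,:2].astype(np.float32)); print(r,np.nanmedian(W[k][:,2]))
cv2.imwrite('pics/crop2.png',cv2.resize(p[130:250,210:430,::-1],(770,420),interpolation=cv2.INTER_CUBIC))
```

```text
[ 530.7 -373.   188.5   36.3]
layout [580.2 -38.2  -3.5] 132.3
placed (array([585.7,   2.7,  -7.3]), np.float64(127.2)) [np.float64(582.3722549430385), np.float64(1.9295931169506133), 0, -3.4]
((582.856689453125, -0.34627723693847656), (19.62257194519043, 113.56066131591797), 86.5995101928711) 42.131696532825345
```

View pics/crop2.png

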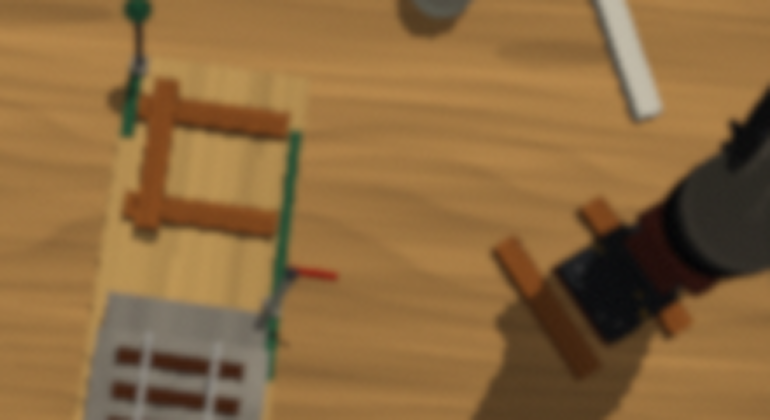

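The first timber lies in place: crop (158,155), square, top at 42 mm. The gripper straddles the second timber at (630,270). Grip and move on.

Run:
```python
from pl import *
q=[530.3,-372.8,187.5,36.3]; a=q.copy(); a[2]=185.5; u=q.copy(); u[2]=250
m=[550,-250,390,20]
plan([(a,.5,1),(None,0,3),(u,0,2),(m,0,4),(lay(0,-40,390),0,6),(lay(0,-40,222),0,6),(lay(0,-40,213),0,2)],start=q)
```

```text
(0.5, 0, 0, 2, np.float64(-0.0)) 
(0, 0, 0, 0, np.float64(-0.0)) 
(0, 0, 0, 0, np.float64(-0.0)) 
(0, 0, 0, 0, np.float64(-0.0)) 
(0, 0, 0, -32, np.float64(-0.0)) 
(0, 0, 0, -32, np.float64(-0.0)) 
(0, 18, -18, -29, np.float64(3.3)) 
(0, 25, -27, -41, np.float64(4.9)) 

(0, 22, -30, -42, np.float64(4.8)) 
(0, 14, -21, -28, np.float64(3.3)) 
(0, 10, -18, 0, np.float64(2.8)) 
(0, 14, -28, 0, np.float64(4.1)) 
(0, 13, -33, 0, np.float64(4.8)) 
(0, 11, -33, 0, np.float64(4.8)) 
(0, 6, -30, 0, np.float64(4.1)) 
(0, 3, -21, 0, np.float64(2.8)) 

(0, 0, 0, 20, np.float64(-0.0)) 
(0, 0, 0, 30, np.float64(0.0)) 
(0, 0, 0, 34, np.float64(0.0)) 
(0, 0, 0, 34, np.float64(0.0)) 
(0, 0, 0, 29, np.float64(0.0)) 
(0, 0, 0, 20, np.float64(0.0)) 
(0, 0, 0, 5, np.float64(0.0)) 
(0, 0, 0, 4, np.float64(0.0)) 

end [577.3 -77.9 213.5  -3.4]
```

step_arm(targets=[{"fingers":0.5,"offset":[0,0,0.002],"roll":0},{"fingers":0,"offset":[0,0,0],"roll":0},{"fingers":0,"offset":[0,0,0],"roll":0},{"fingers":0,"offset":[0,0,0],"roll":0},{"fingers":0,"offset":[0,0,-0.032],"roll":0},{"fingers":0,"offset":[0,0,-0.032],"roll":0},{"fingers":0,"offset":[0.018,-0.018,-0.029],"roll":3.3},{"fingers":0,"offset":[0.025,-0.027,-0.041],"roll":4.9}])

```text
time_s: 9.2
position: [539.5, -311.9, 319.8]
tool_rot: [-0.0, 0.971, 0.24, -0.001]
contact_force: [0.4, 0.3, -0.5]
grip_width: 0.222
finger_force: 30.0
```

step_arm(targets=[{"fingers":0,"offset":[0.022,-0.03,-0.042],"roll":4.8},{"fingers":0,"offset":[0.014,-0.021,-0.028],"roll":3.3},{"fingers":0,"offset":[0.01,-0.018,0],"roll":2.8},{"fingers":0,"offset":[0.014,-0.028,0],"roll":4.1},{"fingers":0,"offset":[0.013,-0.033,0],"roll":4.8},{"fingers":0,"offset":[0.011,-0.033,0],"roll":4.8},{"fingers":0,"offset":[0.006,-0.03,0],"roll":4.1},{"fingers":0,"offset":[0.003,-0.021,0],"roll":2.8}])

```text
time_s: 10.2
position: [577.3, -76.3, 389.6]
tool_rot: [-0.0, 1.0, -0.03, -0.0]
contact_force: [0.1, 0.3, -0.1]
grip_width: 0.222
finger_force: 30.0
```

Run:
```python
from pl import *
p,s=pose(); print(p.round(1),np.round(lay(0,-40,390),1),s['grip_width'])
```

```text
[577.3 -76.3 389.6  -3.5] [577.6 -77.9 390.   -3.4] 0.22219577219119305
```

step_arm(targets=[{"fingers":0,"offset":[0,0,0.02],"roll":0},{"fingers":0,"offset":[0,0,0.03],"roll":0},{"fingers":0,"offset":[0,0,0.034],"roll":0},{"fingers":0,"offset":[0,0,0.034],"roll":0},{"fingers":0,"offset":[0,0,0.029],"roll":0},{"fingers":0,"offset":[0,0,0.02],"roll":0},{"fingers":0,"offset":[0,0,0.005],"roll":0},{"fingers":0,"offset":[0,0,0.004],"roll":0}])

```text
time_s: 11.2
position: [577.6, -78.2, 214.0]
tool_rot: [0.0, 1.0, -0.03, 0.0]
contact_force: [-0.2, 0.2, -0.2]
grip_width: 0.222
finger_force: 30.0
```

Run:
```python
from pl import *
p,s=pose(); print(p.round(1),s['contact_force'].round(1))
e=[*lay(0,-40,373.5)[:3],-3.4]; q=[491.8,-304.8,300,35.2]; d=q.copy(); d[2]=185.5
plan([([556,-165,385,8],.42,2),(q,.42,6),(d,.42,5),(None,.42,2)],start=e)
```

```text
[577.6 -78.2 214.   -3.4] [-0.2  0.2 -0.2]
(0.42, -8, 44, -6, np.float64(-5.7)) 
(0.42, -13, 43, -6, np.float64(-5.7)) 
(0.42, -10, 16, 10, np.float64(-3.3)) 
(0.42, -16, 22, 15, np.float64(-4.8)) 
(0.42, -20, 23, 18, np.float64(-5.5)) 
(0.42, -23, 22, 17, np.float64(-5.5)) 
(0.42, -21, 17, 15, np.float64(-4.8)) 
(0.42, -15, 10, 10, np.float64(-3.3)) 

(0.42, 0, 0, 17, np.float64(-0.0)) 
(0.42, 0, 0, 26, np.float64(-0.0)) 
(0.42, 0, 0, 29, np.float64(-0.0)) 
(0.42, 0, 0, 26, np.float64(-0.0)) 
(0.42, 0, 0, 17, np.float64(-0.0)) 
(0.42, 0, 0, 0, np.float64(-0.0)) 
(0.42, 0, 0, 0, np.float64(-0.0)) 
(0.42, 0, 0, 0, 0) 

end [ 492.2 -304.5  185.5   35.2]
```

step_arm(targets=[{"fingers":0,"offset":[0,0,0.001],"roll":0},{"fingers":0,"offset":[0,0,0],"roll":0},{"fingers":0.42,"offset":[0,0,0],"roll":0},{"fingers":0.42,"offset":[0,0,0],"roll":0},{"fingers":0.42,"offset":[0,0,-0.03],"roll":0},{"fingers":0.42,"offset":[0,0,-0.045],"roll":0},{"fingers":0.42,"offset":[0,0,-0.05],"roll":0},{"fingers":0.42,"offset":[0,0,-0.036],"roll":0}])

```text
time_s: 12.2
position: [577.4, -78.3, 376.2]
tool_rot: [0.0, 1.0, -0.03, 0.001]
contact_force: [0.5, 0.5, -0.2]
grip_width: 0.418
finger_force: 0.0
```

step_arm(targets=[{"fingers":0.42,"offset":[-0.008,0.044,-0.006],"roll":-5.7},{"fingers":0.42,"offset":[-0.013,0.043,-0.006],"roll":-5.7},{"fingers":0.42,"offset":[-0.01,0.016,0.01],"roll":-3.3},{"fingers":0.42,"offset":[-0.016,0.022,0.015],"roll":-4.8},{"fingers":0.42,"offset":[-0.02,0.023,0.018],"roll":-5.5},{"fingers":0.42,"offset":[-0.023,0.022,0.017],"roll":-5.5},{"fingers":0.42,"offset":[-0.021,0.017,0.015],"roll":-4.8},{"fingers":0.42,"offset":[-0.015,0.01,0.01],"roll":-3.3}])

```text
time_s: 13.2
position: [490.7, -306.1, 300.0]
tool_rot: [-0.0, 0.953, 0.302, -0.0]
contact_force: [0.6, -1.1, 0.1]
grip_width: 0.421
finger_force: 0.0
```

step_arm(targets=[{"fingers":0.42,"offset":[0,0,0.017],"roll":0},{"fingers":0.42,"offset":[0,0,0.026],"roll":0},{"fingers":0.42,"offset":[0,0,0.029],"roll":0},{"fingers":0.42,"offset":[0,0,0.026],"roll":0},{"fingers":0.42,"offset":[0,0,0.014],"roll":0},{"fingers":0.42,"offset":[0,0,0],"roll":0},{"fingers":0.42,"offset":[0,0,0],"roll":0},{"fingers":0.42,"offset":[0,0,0],"roll":0}])

```text
time_s: 14.2
position: [492.1, -304.9, 189.6]
tool_rot: [0.001, 0.953, 0.302, 0.001]
contact_force: [0.1, 0.4, 0.3]
grip_width: 0.419
finger_force: 0.0
```

Run:
```python
from pl import *
from h import *
print(pose()[0].round(1))
p,W,K,T=cloud('top'); np.savez('top3.npz',p=p,W=W,K=K,T=T)
m=orange(p)>0
for s in (-1,1):
    a=lay(0,40*s,0); k=m&(W[...,2]>35)&(W[...,2]<55)&(np.hypot(W[...,0]-a[0],W[...,1]-a[1])<66)&(abs(W[...,1]-a[1])<25); vv,uu=np.nonzero(k)
    r=cv2.minAreaRect(atz(K,T,np.c_[uu,vv],42)[:,:2].astype(np.float32)); print(np.round(a,1),r,np.nanmedian(W[k][:,2]))
cv2.imwrite('pics/crop3.png',cv2.resize(p[130:250,210:430,::-1],(770,420),interpolation=cv2.INTER_CUBIC))
```

```text
[ 492.1 -304.9  189.6   35.1]
[577.6 -77.9   0.   -3.4] ((575.2034912109375, -79.05997467041016), (20.026622772216797, 116.73357391357422), 86.38143920898438) 41.95170982188711
[582.4   1.9   0.   -3.4] ((582.856689453125, -0.34627723693847656), (19.62257194519043, 113.56066131591797), 86.5995101928711) 42.01773569834563
```

View pics/crop3.png

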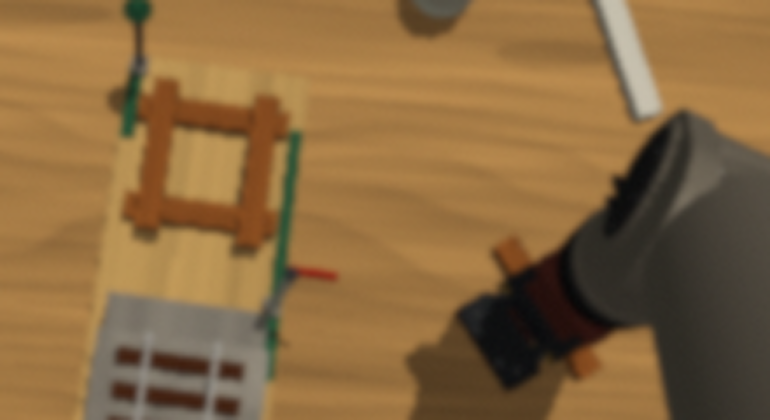

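Second course is square: crop (155,155) and (258,170), tops at 42 mm. On to the third timber, for x=-40.

Run:
```python
from pl import *
q=[492.1,-304.7,188.5,35.2]; a=q.copy(); a[2]=185.5; u=q.copy(); u[2]=250
m=[515,-210,395,58]
plan([(a,.42,1),(None,0,3),(u,0,2),(m,0,4),(lay(-40,0,395,90),0,6),(lay(-40,0,238,90),0,6),(lay(-40,0,228,90),0,2)],start=q)
```

```text
(0.42, 0, 0, 3, np.float64(-0.0)) 
(0, 0, 0, 0, np.float64(-0.0)) 
(0, 0, 0, 0, np.float64(-0.0)) 
(0, 0, 0, 0, np.float64(-0.0)) 
(0, 0, 0, -32, np.float64(-0.0)) 
(0, 0, 0, -32, np.float64(-0.0)) 
(0, 15, -13, -30, np.float64(-4.6)) 
(0, 23, -17, -43, np.float64(-6.8)) 

(0, 25, -15, -43, np.float64(-6.8)) 
(0, 18, -7, -30, np.float64(-4.6)) 
(0, 19, -9, 0, np.float64(-3.4)) 
(0, 30, -10, 0, np.float64(-5.1)) 
(0, 34, -10, 0, np.float64(-5.8)) 
(0, 36, -6, 0, np.float64(-5.8)) 
(0, 31, -2, 0, np.float64(-5.1)) 
(0, 21, 0, 0, np.float64(-3.4)) 

(0, 0, 0, 19, np.float64(-0.0)) 
(0, 0, 0, 28, np.float64(-0.0)) 
(0, 0, 0, 32, np.float64(-0.0)) 
(0, 0, 0, 32, np.float64(-0.0)) 
(0, 0, 0, 28, np.float64(-0.0)) 
(0, 0, 0, 18, np.float64(-0.0)) 
(0, 0, 0, 5, np.float64(-0.0)) 
(0, 0, 0, 6, np.float64(-0.0)) 

end [539.6 -35.7 227.5  86.6]
```

step_arm(targets=[{"fingers":0.42,"offset":[0,0,0.003],"roll":0},{"fingers":0,"offset":[0,0,0],"roll":0},{"fingers":0,"offset":[0,0,0],"roll":0},{"fingers":0,"offset":[0,0,0],"roll":0},{"fingers":0,"offset":[0,0,-0.032],"roll":0},{"fingers":0,"offset":[0,0,-0.032],"roll":0},{"fingers":0,"offset":[0.015,-0.013,-0.03],"roll":-4.6},{"fingers":0,"offset":[0.023,-0.017,-0.043],"roll":-6.8}])

```text
time_s: 15.25
position: [502.6, -257.7, 323.0]
tool_rot: [-0.0, 0.918, 0.396, -0.001]
contact_force: [1.1, -0.1, -0.0]
grip_width: 0.223
finger_force: 30.0
```

step_arm(targets=[{"fingers":0,"offset":[0.025,-0.015,-0.043],"roll":-6.8},{"fingers":0,"offset":[0.018,-0.007,-0.03],"roll":-4.6},{"fingers":0,"offset":[0.019,-0.009,0],"roll":-3.4},{"fingers":0,"offset":[0.03,-0.01,0],"roll":-5.1},{"fingers":0,"offset":[0.034,-0.01,0],"roll":-5.8},{"fingers":0,"offset":[0.036,-0.006,0],"roll":-5.8},{"fingers":0,"offset":[0.031,-0.002,0],"roll":-5.1},{"fingers":0,"offset":[0.021,0,0],"roll":-3.4}])

```text
time_s: 16.25
position: [539.5, -33.1, 395.1]
tool_rot: [-0.0, 0.726, 0.688, -0.0]
contact_force: [-0.0, 1.0, -0.8]
grip_width: 0.223
finger_force: 30.0
```

Run:
```python
from pl import *
p,s=pose(); print(p.round(1),np.round(lay(-40,0,395,90),1),s['grip_width'])
```

```text
[539.5 -33.1 395.1  86.9] [540.1 -35.6 395.   86.6] 0.2234445072477917
```

step_arm(targets=[{"fingers":0,"offset":[0,0,0.019],"roll":0},{"fingers":0,"offset":[0,0,0.028],"roll":0},{"fingers":0,"offset":[0,0,0.032],"roll":0},{"fingers":0,"offset":[0,0,0.032],"roll":0},{"fingers":0,"offset":[0,0,0.028],"roll":0},{"fingers":0,"offset":[0,0,0.018],"roll":0},{"fingers":0,"offset":[0,0,0.005],"roll":0},{"fingers":0,"offset":[0,0,0.005],"roll":0}])

```text
time_s: 17.25
position: [539.9, -35.6, 229.1]
tool_rot: [0.0, 0.728, 0.686, 0.0]
contact_force: [1.1, 0.3, -0.0]
grip_width: 0.229
finger_force: 30.0
```

Run:
```python
from pl import *
p,s=pose(); print(p.round(1),np.round(lay(-40,0,228,90),1),s['contact_force'].round(1))
e=[*lay(-40,0,388)[:3],86.6]; q=[495.5,412,300,13.5]; d=q.copy(); d[2]=186
plan([([520,150,385,55],.34,6),(q,.34,7),(d,.34,5)],start=e)
```

```text
[539.9 -35.6 229.1  86.6] [540.1 -35.6 228.   86.6] [ 1.1  0.3 -0. ]
(0.34, 22, -4, 0, np.float64(3.8)) 
(0.34, 32, -7, 1, np.float64(5.6)) 
(0.34, 36, -13, 0, np.float64(6.4)) 
(0.34, 34, -16, 1, np.float64(6.4)) 
(0.34, 28, -17, 1, np.float64(5.6)) 
(0.34, 18, -14, 0, np.float64(3.8)) 
(0.34, 20, -17, 8, np.float64(4.1)) 
(0.34, 27, -26, 13, np.float64(5.9)) 

(0.34, 28, -34, 14, np.float64(7.1)) 
(0.34, 25, -40, 15, np.float64(7.3)) 
(0.34, 19, -40, 14, np.float64(7.1)) 
(0.34, 12, -36, 13, np.float64(5.9)) 
(0.34, 6, -26, 8, np.float64(4.1)) 
(0.34, 0, 0, 17, np.float64(-0.0)) 
(0.34, 0, 0, 26, np.float64(-0.0)) 
(0.34, 0, 0, 28, np.float64(-0.0)) 

(0.34, 0, 0, 26, np.float64(-0.0)) 
(0.34, 0, 0, 17, np.float64(-0.0)) 
(0.34, 0, 0, 0, 0) 
(0.34, 0, 0, 0, 0) 
(0.34, 0, 0, 0, 0) 
(0.34, 0, 0, 0, 0) 
(0.34, 0, 0, 0, 0) 
(0.34, 0, 0, 0, 0) 

end [495.7 412.5 186.   13.5]
```

step_arm(targets=[{"fingers":0,"offset":[0,0,0.001],"roll":0},{"fingers":0,"offset":[0,0,0],"roll":0},{"fingers":0.42,"offset":[0,0,0],"roll":0},{"fingers":0.42,"offset":[0,0,0],"roll":0},{"fingers":0.42,"offset":[0,0,-0.03],"roll":0},{"fingers":0.42,"offset":[0,0,-0.045],"roll":0},{"fingers":0.42,"offset":[0,0,-0.05],"roll":0},{"fingers":0.42,"offset":[0,0,-0.036],"roll":0}])

```text
time_s: 18.25
position: [539.5, -35.6, 391.1]
tool_rot: [0.001, 0.728, 0.686, 0.001]
contact_force: [0.5, -0.0, 0.3]
grip_width: 0.419
finger_force: 0.0
```

step_arm(targets=[{"fingers":0.42,"offset":[0.022,-0.004,0],"roll":3.8},{"fingers":0.42,"offset":[0.032,-0.007,0.001],"roll":5.6},{"fingers":0.42,"offset":[0.036,-0.013,0],"roll":6.4},{"fingers":0.42,"offset":[0.034,-0.016,0.001],"roll":6.4},{"fingers":0.42,"offset":[0.028,-0.017,0.001],"roll":5.6},{"fingers":0.42,"offset":[0.018,-0.014,0],"roll":3.8},{"fingers":0.42,"offset":[0.02,-0.017,0.008],"roll":4.1},{"fingers":0.42,"offset":[0.027,-0.026,0.013],"roll":5.9}])

```text
time_s: 19.25
position: [514.1, 213.3, 364.9]
tool_rot: [0.0, 0.925, 0.38, 0.001]
contact_force: [0.5, 0.3, -0.1]
grip_width: 0.42
finger_force: 0.0
```

step_arm(targets=[{"fingers":0.42,"offset":[0.028,-0.034,0.014],"roll":7.1},{"fingers":0.42,"offset":[0.025,-0.04,0.015],"roll":7.3},{"fingers":0.42,"offset":[0.019,-0.04,0.014],"roll":7.1},{"fingers":0.42,"offset":[0.012,-0.036,0.013],"roll":5.9},{"fingers":0.42,"offset":[0.006,-0.026,0.008],"roll":4.1},{"fingers":0.42,"offset":[0,0,0.017],"roll":0},{"fingers":0.42,"offset":[0,0,0.02],"roll":0},{"fingers":0.42,"offset":[0,0,0],"roll":0}])

```text
time_s: 20.25
position: [495.6, 410.0, 261.2]
tool_rot: [0.002, 0.993, 0.116, -0.002]
contact_force: [0.9, -0.3, -0.2]
grip_width: 0.419
finger_force: 0.0
```

Run:
```python
from pl import *
from h import *
pp,s=pose(); print(pp.round(1),s['joint_pos'].round(2))
p,W,K,T=cloud('top'); np.savez('top4.npz',p=p,W=W,K=K,T=T)
print(efit(p,K,T,LAY,[580,-38,-3.4],0,r=2))
m=orange(p)>0
a=lay(-40,0,0); k=m&(W[...,2]>50)&(W[...,2]<64)&(np.hypot(W[...,0]-a[0],W[...,1]-a[1])<70); vv,uu=np.nonzero(k)
r=cv2.minAreaRect(atz(K,T,np.c_[uu,vv],57)[:,:2].astype(np.float32)); print(np.round(a,1),r,np.nanmedian(W[k][:,2]))
print(efit(p,K,T,TIM,[a[0],a[1],86.6],57,r=2))
c=cv2.resize(p[130:250,60:300,::-1],(800,400),interpolation=cv2.INTER_CUBIC)
cv2.imwrite('pics/crop4.png',c)
```

```text
[495.6 410.  261.2  13.4] [-0.62  0.59 -0.24  1.73  0.18  0.84 -2.27]
(array([581.6, -37.7,  -3.3]), np.float64(114.6))
[540.1 -35.6   0.   -3.4] ((538.544677734375, -34.75587463378906), (113.17828369140625, 21.19974136352539), 86.7892074584961) 56.97558659222898
(array([540.9, -35.3,  88.6]), np.float64(154.9))
```

View pics/crop4.png

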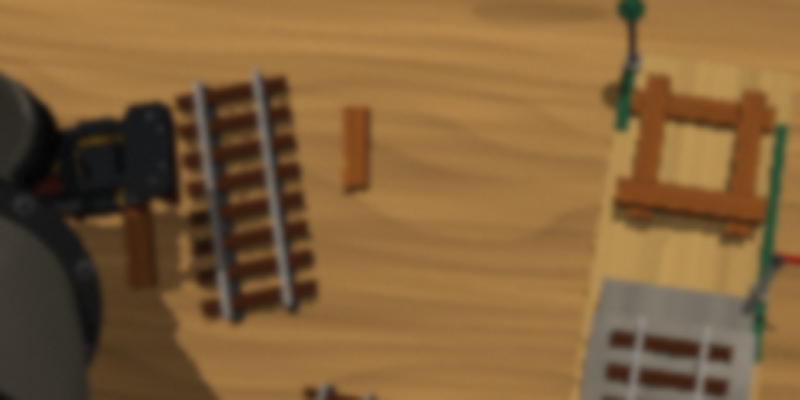

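Third timber is on (crop (690,205), top at 57 mm). The span at (250,195) and offcut at (357,150) are untouched, and the gripper is above timber4. Descend and grip.

step_arm(targets=[{"fingers":0.42,"offset":[0,0,0.02],"roll":0},{"fingers":0.42,"offset":[0,0,0.028],"roll":0},{"fingers":0.42,"offset":[0,0,0.02],"roll":0},{"fingers":0.42,"offset":[0,0,0.009],"roll":0},{"fingers":0.42,"offset":[0,0,0],"roll":0},{"fingers":0,"offset":[0,0,0],"roll":0},{"fingers":0,"offset":[0,0,0],"roll":0},{"fingers":0,"offset":[0,0,0],"roll":0}])

```text
time_s: 21.3
position: [495.7, 412.8, 187.6]
tool_rot: [-0.0, 0.993, 0.117, 0.001]
contact_force: [-0.3, -0.1, 3.4]
grip_width: 0.226
finger_force: 30.0
```

Run:
```python
from pl import *
p,s=pose(); print(p.round(1),s['grip_width'],s['contact_force'].round(1))
q=[495.7,412.5,186,13.5]; u=[500,380,330,20]
t=lay(40,0,400,90); z=p[2]+42
plan([([495.7,412.5,250,13.5],0,2),([520,200,400,50],0,7),(t,0,7),(lay(40,0,z+11,90),0,6),(lay(40,0,z+1,90),0,2)],start=q)
```

```text
[495.7 412.8 187.6  13.5] 0.2260930562403404 [-0.3 -0.1  3.4]
(0, 0, 0, -32, np.float64(-0.0)) 
(0, 0, 0, -32, np.float64(-0.0)) 
(0, -3, 21, -15, np.float64(-3.6)) 
(0, -5, 30, -21, np.float64(-5.2)) 
(0, -10, 35, -26, np.float64(-6.2)) 
(0, -14, 35, -26, np.float64(-6.5)) 
(0, -18, 32, -26, np.float64(-6.2)) 
(0, -17, 25, -21, np.float64(-5.2)) 

(0, -13, 16, -15, np.float64(-3.6)) 
(0, -12, 23, 0, np.float64(-3.6)) 
(0, -19, 32, 0, np.float64(-5.3)) 
(0, -26, 35, 0, np.float64(-6.1)) 
(0, -32, 35, 0, np.float64(-6.6)) 
(0, -33, 28, 0, np.float64(-6.1)) 
(0, -31, 22, 0, np.float64(-5.3)) 
(0, -22, 12, 0, np.float64(-3.6)) 

(0, 0, 0, 19, np.float64(-0.0)) 
(0, 0, 0, 28, np.float64(-0.0)) 
(0, 0, 0, 33, np.float64(-0.0)) 
(0, 0, 0, 32, np.float64(-0.0)) 
(0, 0, 0, 28, np.float64(-0.0)) 
(0, 0, 0, 19, np.float64(-0.0)) 
(0, 0, 0, 5, np.float64(-0.0)) 
(0, 0, 0, 5, np.float64(-0.0)) 

end [619.5 -40.2 231.   86.6]
```

step_arm(targets=[{"fingers":0,"offset":[0,0,-0.032],"roll":0},{"fingers":0,"offset":[0,0,-0.032],"roll":0},{"fingers":0,"offset":[-0.003,0.021,-0.015],"roll":-3.6},{"fingers":0,"offset":[-0.005,0.03,-0.021],"roll":-5.2},{"fingers":0,"offset":[-0.01,0.035,-0.026],"roll":-6.2},{"fingers":0,"offset":[-0.014,0.035,-0.026],"roll":-6.5},{"fingers":0,"offset":[-0.018,0.032,-0.026],"roll":-6.2},{"fingers":0,"offset":[-0.017,0.025,-0.021],"roll":-5.2}])

```text
time_s: 22.3
position: [517.1, 219.3, 386.9]
tool_rot: [0.0, 0.919, 0.395, 0.0]
contact_force: [0.5, 0.2, -0.0]
grip_width: 0.22
finger_force: 30.0
```

step_arm(targets=[{"fingers":0,"offset":[-0.013,0.016,-0.015],"roll":-3.6},{"fingers":0,"offset":[-0.012,0.023,0],"roll":-3.6},{"fingers":0,"offset":[-0.019,0.032,0],"roll":-5.3},{"fingers":0,"offset":[-0.026,0.035,0],"roll":-6.1},{"fingers":0,"offset":[-0.032,0.035,0],"roll":-6.6},{"fingers":0,"offset":[-0.033,0.028,0],"roll":-6.1},{"fingers":0,"offset":[-0.031,0.022,0],"roll":-5.3},{"fingers":0,"offset":[-0.022,0.012,0],"roll":-3.6}])

```text
time_s: 23.3
position: [619.2, -42.7, 400.7]
tool_rot: [0.0, 0.728, 0.686, -0.0]
contact_force: [0.4, -0.3, -0.4]
grip_width: 0.227
finger_force: 30.0
```

Run:
```python
from pl import *
p,s=pose(); print(p.round(1),np.round(lay(40,0,400,90),1),s['grip_width'])
```

```text
[619.2 -42.7 400.7  86.6] [619.9 -40.4 400.   86.6] 0.227268159997714
```

step_arm(targets=[{"fingers":0,"offset":[0,0,0.019],"roll":0},{"fingers":0,"offset":[0,0,0.028],"roll":0},{"fingers":0,"offset":[0,0,0.033],"roll":0},{"fingers":0,"offset":[0,0,0.032],"roll":0},{"fingers":0,"offset":[0,0,0.028],"roll":0},{"fingers":0,"offset":[0,0,0.019],"roll":0},{"fingers":0,"offset":[0,0,0.005],"roll":0},{"fingers":0,"offset":[0,0,0.005],"roll":0}])

```text
time_s: 24.3
position: [619.1, -39.8, 232.1]
tool_rot: [0.0, 0.728, 0.686, 0.0]
contact_force: [-0.2, 0.0, 0.8]
grip_width: 0.224
finger_force: 30.0
```

Run:
```python
from pl import *
p,s=pose(); print(p.round(1),np.round(lay(40,0,400,90),1),s['contact_force'].round(1))
e=[*lay(40,0,390)[:3],86.6]; q=[520.5,327,320,16.6]
plan([([540,150,385,50],.85,7),(q,.85,8)],start=e)
```

```text
[619.1 -39.8 232.1  86.6] [619.9 -40.4 400.   86.6] [-0.2  0.   0.8]
(0.85, 18, -9, 0, np.float64(3.6)) 
(0.85, 26, -15, 1, np.float64(5.3)) 
(0.85, 29, -20, 1, np.float64(6.1)) 
(0.85, 27, -24, 1, np.float64(6.6)) 
(0.85, 24, -26, 1, np.float64(6.1)) 
(0.85, 17, -24, 1, np.float64(5.3)) 
(0.85, 11, -17, 0, np.float64(3.6)) 
(0.85, 10, -11, 5, np.float64(2.8)) 

(0.85, 14, -16, 8, np.float64(4.0)) 
(0.85, 15, -20, 9, np.float64(4.7)) 
(0.85, 15, -23, 10, np.float64(5.2)) 
(0.85, 12, -25, 11, np.float64(5.2)) 
(0.85, 10, -24, 9, np.float64(4.7)) 
(0.85, 6, -20, 8, np.float64(4.0)) 
(0.85, 3, -14, 5, np.float64(2.8)) 
(0.85, 0, 0, 0, 0) 

end [520.3 326.6 320.   16.6]
```

step_arm(targets=[{"fingers":0,"offset":[0,0,0.002],"roll":0},{"fingers":0,"offset":[0,0,0],"roll":0},{"fingers":0.42,"offset":[0,0,0],"roll":0},{"fingers":0.42,"offset":[0,0,0],"roll":0},{"fingers":0.42,"offset":[0,0,-0.03],"roll":0},{"fingers":0.42,"offset":[0,0,-0.045],"roll":0},{"fingers":0.42,"offset":[0,0,-0.05],"roll":0},{"fingers":0.42,"offset":[0,0,-0.036],"roll":0}])

```text
time_s: 25.3
position: [619.0, -40.2, 393.3]
tool_rot: [0.001, 0.728, 0.686, 0.001]
contact_force: [0.3, 0.2, -0.2]
grip_width: 0.42
finger_force: 0.0
```

step_arm(targets=[{"fingers":0.85,"offset":[0.018,-0.009,0],"roll":3.6},{"fingers":0.85,"offset":[0.026,-0.015,0.001],"roll":5.3},{"fingers":0.85,"offset":[0.029,-0.02,0.001],"roll":6.1},{"fingers":0.85,"offset":[0.027,-0.024,0.001],"roll":6.6},{"fingers":0.85,"offset":[0.024,-0.026,0.001],"roll":6.1},{"fingers":0.85,"offset":[0.017,-0.024,0.001],"roll":5.3},{"fingers":0.85,"offset":[0.011,-0.017,0],"roll":3.6},{"fingers":0.85,"offset":[0.01,-0.011,0.005],"roll":2.8}])

```text
time_s: 26.3
position: [536.9, 166.3, 381.2]
tool_rot: [0.0, 0.917, 0.4, 0.001]
contact_force: [0.6, -0.6, -0.3]
grip_width: 0.85
finger_force: 0.0
```

step_arm(targets=[{"fingers":0.85,"offset":[0.014,-0.016,0.008],"roll":4.0},{"fingers":0.85,"offset":[0.015,-0.02,0.009],"roll":4.7},{"fingers":0.85,"offset":[0.015,-0.023,0.01],"roll":5.2},{"fingers":0.85,"offset":[0.012,-0.025,0.011],"roll":5.2},{"fingers":0.85,"offset":[0.01,-0.024,0.009],"roll":4.7},{"fingers":0.85,"offset":[0.006,-0.02,0.008],"roll":4.0},{"fingers":0.85,"offset":[0.003,-0.014,0.005],"roll":2.8},{"fingers":0.85,"offset":[0,0,0],"roll":0}])

```text
time_s: 27.3
position: [518.8, 327.9, 320.4]
tool_rot: [-0.0, 0.989, 0.145, -0.0]
contact_force: [0.6, 0.5, 0.1]
grip_width: 0.849
finger_force: 0.0
```

Run:
```python
from pl import *
from h import *
pp,s=pose(); print(pp.round(1),s['joint_pos'].round(2),s['grip_width'])
C=box(-40,0,20,120,57)+box(40,0,20,120,57)
for n in ['top','scene']:
    p,W,K,T=cloud(n); np.savez(n+'5.npz',p=p,W=W,K=K,T=T)
    print(n,efit(p,K,T,LAY[8:],[580,-38,-3.4],0,r=2))
    for x in (-40,40):
        a=lay(x,0,0); k=(orange(p)>0)&(W[...,2]>50)&(W[...,2]<64)&(np.hypot(W[...,0]-a[0],W[...,1]-a[1])<70)&(abs(W[...,0]-a[0])<30); vv,uu=np.nonzero(k)
        if k.sum(): r=cv2.minAreaRect(atz(K,T,np.c_[uu,vv],57)[:,:2].astype(np.float32)); print(np.round(a,1),np.round(r[0],1),np.round(r[1],1),r[2],np.nanmedian(W[k][:,2]))
    print('span',efit(p,K,T,SPAN,[520.5,327,16],0,r=2))
# span check in the first picture using rail depth points
f=np.load('top0.npz'); W=f['W']; k=(np.hypot(W[...,0]-520,W[...,1]-327)<112)&(W[...,2]>26)&(W[...,2]<36); P=W[k][:,:2]
a=np.radians(16.6); R_=(P-[520.5,327])@np.array([[np.cos(a),-np.sin(a)],[np.sin(a),np.cos(a)]]); print('rails', [(R_[R_[:,1]*s>0].mean(0).round(1),np.polyfit(*R_[R_[:,1]*s>0].T,1).round(3)) for s in (-1,1)], R_[:,0].min(),R_[:,0].max())
p=np.load('scene5.npz')['p']; cv2.imwrite('pics/scene5.png',cv2.resize(p[100:330,180:430,::-1],(650,598),interpolation=cv2.INTER_CUBIC))
```

```text
[518.8 327.9 320.4  16.7] [-0.46  0.48 -0.27  1.77  0.16  0.91 -2.08] 0.8494141569812753
top (array([582.8, -38.4,  -3.6]), np.float64(102.3))
[540.1 -35.6   0.   -3.4] [538.4 -35.3] [112.1  21.2] 86.58995819091797 56.822696738482534
[619.9 -40.4   0.   -3.4] [617.5 -36.3] [116.4  22. ] 86.44488525390625 56.83090508118198
span (array([516.4, 322.3,  18. ]), np.float64(97.9))
scene (array([582.3, -40.4,  -3.7]), np.float64(144.8))
[540.1 -35.6   0.   -3.4] [546.  -29.2] [17.  99.2] 0.0798410102725029 55.241598600764405
[619.9 -40.4   0.   -3.4] [623.5 -31.3] [115.3  18.3] 88.74357604980469 56.888563178639515
span (array([525. , 329.1,  16.7]), np.float64(147.0))
rails [(array([ -1.6, -24.7]), array([-7.0000e-03, -2.4734e+01])), (array([-0., 24.]), array([-1.0000e-02,  2.4017e+01]))] -97.94333115049832 102.6372067039966
```

View pics/scene5.png

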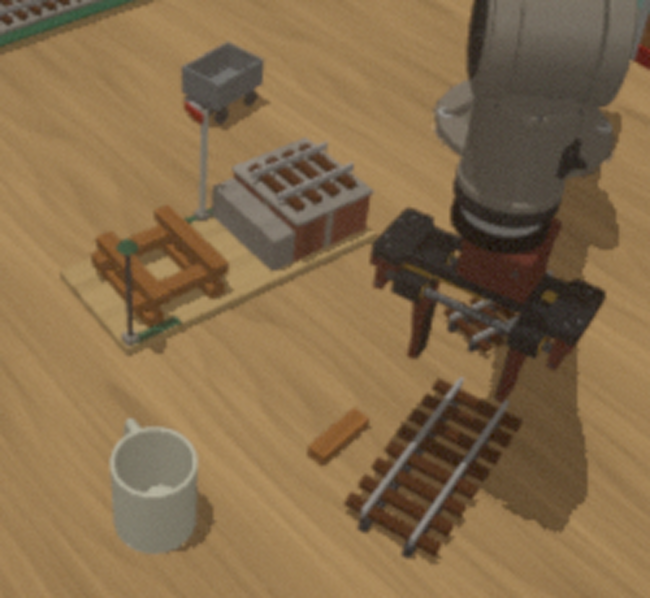

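Crib complete: near and far top timbers at about (200,240) and (145,285) in the crop, tops at 57 mm. Lamp, signal, mug and wagon are standing. Now descend on the span.

step_arm(targets=[{"fingers":0.85,"offset":[0.002,-0.001,0.015],"roll":0.3},{"fingers":0.85,"offset":[0,0,0.022],"roll":0},{"fingers":0.85,"offset":[0,0,0.025],"roll":0},{"fingers":0.85,"offset":[0,0,0.025],"roll":0},{"fingers":0.85,"offset":[0,0,0.015],"roll":0},{"fingers":0.85,"offset":[0,0,0.008],"roll":0},{"fingers":0.85,"offset":[0,0,0],"roll":0},{"fingers":0.85,"offset":[0,0,0],"roll":0}])

```text
time_s: 28.4
position: [521.5, 328.4, 211.4]
tool_rot: [-0.0, 0.99, 0.141, 0.001]
contact_force: [-0.7, -0.1, 0.6]
grip_width: 0.85
finger_force: 0.0
```

Run:
```python
from pl import *
p,s=pose(); print(p.round(1),s['contact_force'].round(1),s['grip_width'])
```

```text
[521.5 328.4 211.4  16.2] [-0.7 -0.1  0.6] 0.8501594841294882
```

step_arm(targets=[{"fingers":0.85,"offset":[0,0,0.004],"roll":0},{"fingers":0.85,"offset":[0,0,0.003],"roll":0},{"fingers":0.85,"offset":[0,0,0],"roll":0},{"fingers":0,"offset":[0,0,0],"roll":0},{"fingers":0,"offset":[0,0,0],"roll":0},{"fingers":0,"offset":[0,0,0],"roll":0},{"fingers":0,"offset":[0,0,0],"roll":0},{"fingers":0,"offset":[0,0,0],"roll":0}])

```text
time_s: 29.4
position: [521.2, 328.2, 203.7]
tool_rot: [0.0, 0.99, 0.141, -0.0]
contact_force: [0.3, -0.3, 0.1]
grip_width: 0.593
finger_force: 30.0
```

Run:
```python
from pl import *
import pl
pl.L=(581.,-38.2,-3.4)
p,s=pose(); print(p.round(1),s['contact_force'].round(1),s['grip_width']*88,s['finger_force'])
q=p.copy()
plan([([q[0],q[1],250,q[3]],0,5),([530,200,400,10],0,9),(lay(-40,0,400),0,10)],start=q)
```

```text
[521.2 328.2 203.7  16.3] [ 0.3 -0.3  0.1] 52.219408013261095 29.999777376651764
(0, 0, 0, -7, np.float64(-0.0)) 
(0, 0, 0, -10, np.float64(-0.0)) 
(0, 0, 0, -12, np.float64(-0.0)) 
(0, 0, 0, -10, np.float64(-0.0)) 
(0, 0, 0, -7, np.float64(-0.0)) 
(0, -2, 9, -11, np.float64(0.5)) 
(0, -3, 13, -15, np.float64(0.6)) 
(0, -3, 15, -19, np.float64(0.8)) 

(0, -3, 17, -20, np.float64(0.8)) 
(0, -3, 18, -21, np.float64(0.9)) 
(0, -2, 17, -20, np.float64(0.8)) 
(0, -3, 15, -18, np.float64(0.8)) 
(0, -1, 13, -15, np.float64(0.6)) 
(0, -1, 10, -11, np.float64(0.5)) 
(0, -2, 15, 0, np.float64(0.9)) 
(0, -2, 21, 0, np.float64(1.1)) 

(0, -3, 24, 0, np.float64(1.4)) 
(0, -1, 28, 0, np.float64(1.6)) 
(0, -2, 29, 0, np.float64(1.7)) 
(0, 0, 30, 0, np.float64(1.6)) 
(0, 0, 28, 0, np.float64(1.6)) 
(0, 2, 24, 0, np.float64(1.4)) 
(0, 1, 21, 0, np.float64(1.2)) 
(0, 1, 15, 0, np.float64(0.9)) 

end [540.7 -35.6 399.7  -3.4]
```

step_arm(targets=[{"fingers":0,"offset":[0,0,-0.007],"roll":0},{"fingers":0,"offset":[0,0,-0.01],"roll":0},{"fingers":0,"offset":[0,0,-0.012],"roll":0},{"fingers":0,"offset":[0,0,-0.01],"roll":0},{"fingers":0,"offset":[0,0,-0.007],"roll":0},{"fingers":0,"offset":[-0.002,0.009,-0.011],"roll":0.5},{"fingers":0,"offset":[-0.003,0.013,-0.015],"roll":0.6},{"fingers":0,"offset":[-0.003,0.015,-0.019],"roll":0.8}])

```text
time_s: 30.4
position: [523.5, 289.0, 295.6]
tool_rot: [0.0, 0.992, 0.124, -0.0]
contact_force: [0.8, -0.4, -1.7]
grip_width: 0.599
finger_force: 30.0
```

step_arm(targets=[{"fingers":0,"offset":[-0.003,0.017,-0.02],"roll":0.8},{"fingers":0,"offset":[-0.003,0.018,-0.021],"roll":0.9},{"fingers":0,"offset":[-0.002,0.017,-0.02],"roll":0.8},{"fingers":0,"offset":[-0.003,0.015,-0.018],"roll":0.8},{"fingers":0,"offset":[-0.001,0.013,-0.015],"roll":0.6},{"fingers":0,"offset":[-0.001,0.01,-0.011],"roll":0.5},{"fingers":0,"offset":[-0.002,0.015,0],"roll":0.9},{"fingers":0,"offset":[-0.002,0.021,0],"roll":1.1}])

```text
time_s: 31.4
position: [532.0, 162.9, 399.0]
tool_rot: [0.0, 0.998, 0.069, -0.001]
contact_force: [-0.4, -0.3, -2.4]
grip_width: 0.603
finger_force: 30.0
```

step_arm(targets=[{"fingers":0,"offset":[-0.003,0.024,0],"roll":1.4},{"fingers":0,"offset":[-0.001,0.028,0],"roll":1.6},{"fingers":0,"offset":[-0.002,0.029,0],"roll":1.7},{"fingers":0,"offset":[0,0.03,0],"roll":1.6},{"fingers":0,"offset":[0,0.028,0],"roll":1.6},{"fingers":0,"offset":[0.002,0.024,0],"roll":1.4},{"fingers":0,"offset":[0.001,0.021,0],"roll":1.2},{"fingers":0,"offset":[0.001,0.015,0],"roll":0.9}])

```text
time_s: 32.4
position: [540.7, -36.9, 399.6]
tool_rot: [0.0, 1.0, -0.031, -0.0]
contact_force: [-0.7, 0.6, -2.0]
grip_width: 0.596
finger_force: 30.0
```

Run:
```python
from pl import *
from h import *
pp,s=pose(); print(pp.round(1),s['contact_force'].round(1),s['grip_width']*88,s['finger_force'],np.round(lay(-40,0,400),1))
p,W,K,T=cloud('scene'); np.savez('scene6.npz',p=p,W=W,K=K,T=T)
print(efit(p,K,T,LAY[8:],[582,-40,-3.4],0,r=2))
print('span',efit(p,K,T,SPAN,[540.5,-37,-3.4],pp[2]-203.7,r=3))
cv2.imwrite('pics/scene6.png',cv2.resize(p[60:290,180:430,::-1],(650,598),interpolation=cv2.INTER_CUBIC))
```

```text
[540.7 -36.9 399.6  -3.5] [-0.7  0.6 -2. ] 52.46799104037987 29.99986231327057 [540.1 -35.6 400.   -3.4]
(array([582.2, -40.2,  -5. ]), np.float64(94.5))
span (array([549.9, -33. ,  -4.8]), np.float64(106.3))
```

View pics/scene6.png

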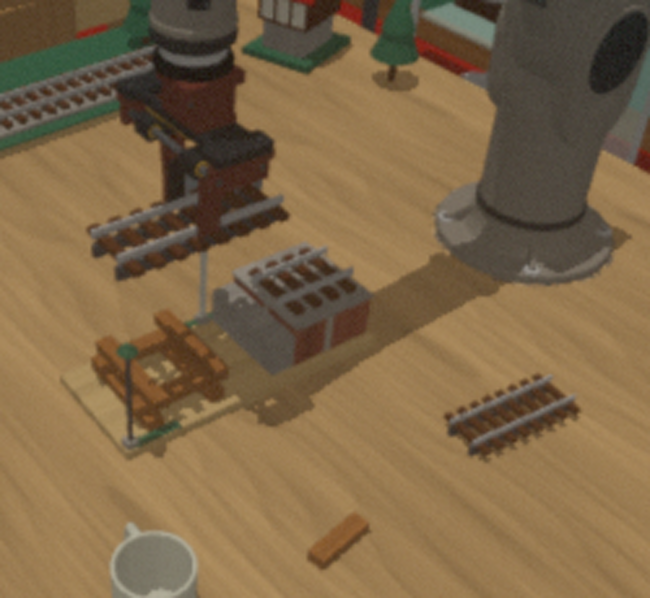

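Span is held level above the crib, rails ends at crop (95,232)/(283,205). Check its pose in the hand from depth before lowering.

Run:
```python
from pl import *
from h import *
f=np.load('scene6.npz'); W=f['W'].reshape(-1,3)
a=np.radians(-3.4); M=np.array([[np.cos(a),-np.sin(a)],[np.sin(a),np.cos(a)]])
V=np.c_[(W[:,:2]-[581,-38.2])@M,W[:,2]]
k=(V[:,2]>205)&(V[:,2]<240)&(abs(V[:,1])<60)&(V[:,0]>-170)&(V[:,0]<90); S=V[k]
print(len(S),np.percentile(S[:,0],[0,1,3,97,99,100]).round(1),np.percentile(S[:,1],[0,1,3,97,99,100]).round(1))
r=S[(S[:,2]>220)&(abs(abs(S[:,1])-24.5)<8)]
for s in (-1,1):
    q=r[r[:,1]*s>0]; print(s,len(q),'y vs x',np.polyfit(q[:,0],q[:,1],1).round(4),'z vs x',np.polyfit(q[:,0],q[:,2],1).round(4),q[:,0].min().round(1),q[:,0].max().round(1))
k=(V[:,2]>80)&(V[:,2]<95)&(abs(abs(V[:,1])-24.5)<8)&(V[:,0]<-130)&(V[:,0]>-260); e=V[k]
for s in (-1,1):
    q=e[e[:,1]*s>0]; print('emb',s,len(q),q[:,0].min().round(1),q[:,0].max().round(1),np.median(q[:,1]).round(1),np.median(q[:,2]).round(1))
e=[*lay(-40,0,400)[:3],-3.4]
```

```text
1305 [-140.  -129.8 -126.    56.6   60.7   62.7] [-48.8 -46.3 -40.7  44.   45.2  47.8]
-1 176 y vs x [ 4.00000e-03 -2.57548e+01] z vs x [-4.320000e-02  2.262727e+02] -63.1 61.5
1 221 y vs x [-6.20000e-03  2.43928e+01] z vs x [1.200000e-03 2.256572e+02] -140.0 62.1
emb -1 104 -253.3 -141.5 -24.0 85.6
emb 1 105 -254.5 -141.1 25.4 86.0
```

step_arm(targets=[{"fingers":0,"offset":[0.001,0,0.01],"roll":0},{"fingers":0,"offset":[0,0,0.018],"roll":0},{"fingers":0,"offset":[0,0,0.022],"roll":0},{"fingers":0,"offset":[0,0,0.025],"roll":0},{"fingers":0,"offset":[0,0,0.022],"roll":0},{"fingers":0,"offset":[0,0,0.018],"roll":0},{"fingers":0,"offset":[0,0,0.01],"roll":0},{"fingers":0,"offset":[0,0,0],"roll":0}])

```text
time_s: 33.45
position: [541.5, -34.9, 273.9]
tool_rot: [-0.0, 1.0, -0.029, -0.001]
contact_force: [0.2, -0.4, -0.6]
grip_width: 0.604
finger_force: 30.0
```

```bash
cat > meas.py <<'E'
from pl import *
from h import *
import sys
pp,s=pose(); print(pp.round(1),s['contact_force'].round(1),'target',np.round([581,-38.2]+np.array(lay(-39,0,0)[:2])-[580,-38],1))
p,W,K,T=cloud('scene'); np.savez(sys.argv[1]+'.npz',p=p,W=W,K=K,T=T)
W=W.reshape(-1,3); a=np.radians(-3.4); M=np.array([[np.cos(a),-np.sin(a)],[np.sin(a),np.cos(a)]])
V=np.c_[(W[:,:2]-[581,-38.2])@M,W[:,2]]
z0=float(sys.argv[2])+30
for n,lo,hi,z in (('span',-150 if z0>100 else -137,80,z0),('emb',-260,-144,87)):
    k=(abs(V[:,2]-z)<6)&(abs(abs(V[:,1])-24.5)<8)&(V[:,0]>lo)&(V[:,0]<hi); e=V[k]
    for g in (-1,1):
        q=e[e[:,1]*g>0]
        if len(q)>5: print(n,g,len(q),'x',q[:,0].min().round(1),q[:,0].max().round(1),'y',np.polyfit(q[:,0],q[:,1],1).round(3),'z',np.polyfit(q[:,0],q[:,2],1).round(3))
E
python3 meas.py scene7 71
```

```text
[541.5 -34.9 273.9  -3.4] [ 0.2 -0.4 -0.6] target [542.1 -35.9]
span -1 131 x -66.1 62.5 y [ 3.0000e-03 -2.3588e+01] z [-1.60000e-02  1.00016e+02]
span 1 138 x -137.7 62.4 y [-2.0000e-03  2.5491e+01] z [-6.0000e-03  9.9445e+01]
emb -1 72 x -253.5 -159.5 y [-1.3000e-02 -2.7006e+01] z [-3.0000e-03  8.5281e+01]
emb 1 87 x -253.5 -144.9 y [8.0000e-03 2.6021e+01] z [-1.0000e-03  8.5891e+01]
```

step_arm(targets=[{"fingers":0,"offset":[0,0.001,0.005],"roll":0},{"fingers":0,"offset":[0,0,0.004],"roll":0},{"fingers":0,"offset":[0,0,0.003],"roll":0},{"fingers":0,"offset":[0,0,0.001],"roll":0},{"fingers":0,"offset":[0,0,0],"roll":0},{"fingers":0,"offset":[0,0,0],"roll":0},{"fingers":0,"offset":[0,0,0],"roll":0},{"fingers":0,"offset":[0,0,0],"roll":0}])

```text
time_s: 34.5
position: [541.7, -36.6, 261.7]
tool_rot: [0.0, 1.0, -0.03, 0.0]
contact_force: [-0.3, 0.3, -1.7]
grip_width: 0.596
finger_force: 30.0
```

```bash
python3 meas.py scene8 57
```

```text
[541.7 -36.6 261.7  -3.4] [-0.3  0.3 -1.7] target [542.1 -35.9]
span -1 144 x -64.3 63.3 y [ 6.0000e-03 -2.4607e+01] z [-5.0000e-03  8.6837e+01]
span 1 190 x -136.4 61.9 y [-2.0000e-03  2.4959e+01] z [-1.0000e-03  8.6504e+01]
emb -1 70 x -252.7 -160.9 y [ -0.   -24.61] z [4.0000e-03 8.7042e+01]
emb 1 86 x -252.3 -144.9 y [-3.0000e-03  2.3943e+01] z [2.0000e-03 8.6409e+01]
```

Rails line up in y within about 1 mm and the span is level at 86.7 mm. Lower the last millimetre, release and lift.

step_arm(targets=[{"fingers":0,"offset":[0,0,0.001],"roll":0},{"fingers":0,"offset":[0,0,0],"roll":0},{"fingers":0.8,"offset":[0,0,0],"roll":0},{"fingers":0.8,"offset":[0,0,0],"roll":0},{"fingers":0.8,"offset":[0,0,0],"roll":0},{"fingers":0.8,"offset":[0,0,-0.02],"roll":0},{"fingers":0.8,"offset":[0,0,-0.04],"roll":0},{"fingers":0.8,"offset":[0,0,-0.05],"roll":0}])

```text
time_s: 35.55
position: [541.2, -36.6, 371.1]
tool_rot: [0.0, 1.0, -0.03, -0.001]
contact_force: [0.1, -0.6, 0.4]
grip_width: 0.803
finger_force: 0.0
```

step_arm(targets=[{"fingers":0.8,"offset":[0,-0.02,-0.03],"roll":0},{"fingers":0.8,"offset":[0,-0.04,0],"roll":0},{"fingers":0.8,"offset":[0,-0.05,0],"roll":0},{"fingers":0.8,"offset":[0,-0.05,0],"roll":0},{"fingers":0.8,"offset":[0,-0.05,0],"roll":0},{"fingers":0.8,"offset":[0,-0.03,0],"roll":0},{"fingers":0.8,"offset":[0,0,0],"roll":0},{"fingers":0.8,"offset":[0,0,0],"roll":0}])

```text
time_s: 36.55
position: [556.2, 201.8, 400.5]
tool_rot: [0.001, 1.0, -0.031, -0.0]
contact_force: [-0.2, 0.4, 0.5]
grip_width: 0.801
finger_force: 0.0
```

```bash
python3 meas.py scene9 57
python3 - <<'E'
from h import *
p,W,K,T=cloud('top'); 
print('lay',efit(p,K,T,LAY[8:13],[581,-38.2,-3.4],0,r=2)); print('span',efit(p,K,T,SPAN,[541,-36,-3.4],57,r=2))
V=W.reshape(-1,3); a=np.radians(-3.4); M=np.array([[np.cos(a),-np.sin(a)],[np.sin(a),np.cos(a)]])
V=np.c_[(V[:,:2]-[581,-38.2])@M,V[:,2]]
k=(abs(V[:,2]-87)<5)&(abs(abs(V[:,1])-24.5)<8)&(abs(V[:,0]+100)<170); q=V[k]
for lo,hi in ((-260,-146),(-140,70)):
  for g in (-1,1):
    e=q[(q[:,0]>lo)&(q[:,0]<hi)&(q[:,1]*g>0)]; print(lo,g,len(e),e[:,0].min().round(1),e[:,0].max().round(1),e[:,1].mean().round(1),e[:,2].mean().round(1)) if len(e) else 0
c=cv2.resize(p[140:280,215:315,::-1],(428,600),interpolation=cv2.INTER_CUBIC)
s=np.load('scene9.npz')['p']; s=cv2.resize(s[125:235,195:335,::-1],(372,292),interpolation=cv2.INTER_CUBIC)
im=np.zeros((600,800,3),np.uint8); im[:,:428]=c; im[:292,428:]=s; cv2.imwrite('pics/final.png',im)
E
```

```text
[556.2 201.8 400.5  -3.5] [-0.2  0.4  0.5] target [542.1 -35.9]
span -1 178 x -134.7 63.8 y [ 2.0000e-03 -2.4804e+01] z [-2.0000e-03  8.5977e+01]
span 1 188 x -135.9 62.5 y [-3.000e-03  2.412e+01] z [-3.0000e-03  8.6073e+01]
emb -1 55 x -213.0 -144.2 y [ 1.0000e-03 -2.4199e+01] z [3.6000e-02 9.2076e+01]
emb 1 43 x -252.9 -145.0 y [1.0000e-03 2.4764e+01] z [-1.0000e-03  8.5992e+01]
lay (array([582.3, -38.7,  -3.7]), np.float64(145.4))
span (array([546.2, -36.1,  -3.5]), np.float64(160.0))
-260 -1 74 -252.0 -147.0 -25.5 86.8
-260 1 75 -251.8 -148.3 23.4 87.0
-140 -1 128 -138.2 61.4 -26.1 86.9
-140 1 121 -137.8 60.9 22.8 87.2
```

View pics/final.png

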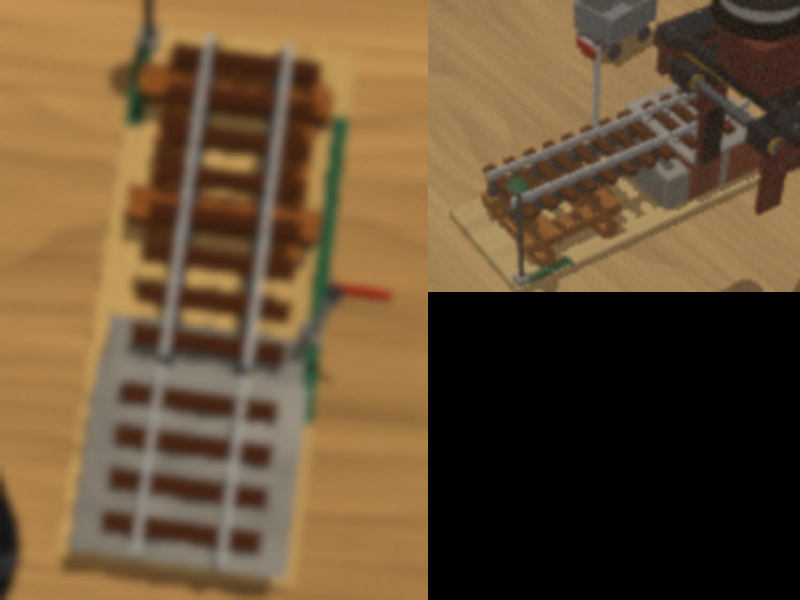

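The final picture shows the span on ledge and crib. Its rails are collinear with the embankment's, with a small gap at (165,360) and (245,370). The length balance over both rail ends gives span x ≈ -40. The crib corners are in place at (150,80), (320,105), (140,205) and (315,230), and the lamp and signal are standing. Handing in.

```bash
python3 -c "
from bench import env
print(env.finish_job())"
```

```text
the job is handed in; nothing more can be done
None
```

The crib is two courses higher and the track span is laid across from ledge to crib, in line with the embankment rails and about 5 mm off them by camera measurement; the job was handed in at about 37 s, with no verdict returned.

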